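# Set out a tray of grain jars in the fence corner

## Task

Move the yellow film carton off the pile of trays to the middle of the blue pad, right side up; then lift only the top tray off the pile, set it down empty and push it flush and square into the inner corner of the green fence. Once the tray is home, stand every red-lidded jar upright on the floor of that tray. Leave the white-lidded jars, the two lower trays and everything else where they are, and finish with the tray still flush in the corner and the carton still on its pad.

Things in the scene. Friction and masses are not known exactly. Their poses are not given: they have to be found in the camera images.
- film_box: yellow carton of sealing film with a blue band: 90 mm (its x) x 50 mm (its y) x 50 mm tall, about 0.15 kg, origin at the centre of its underside, z up; lies on the inner floor of the top tray at the start
- pad: square dark blue pad fixed on the bench, 110 x 110 x 3 mm, where the carton goes; origin at the centre of its underside (on the bench), so its top is at z = 3 mm
- tray_top: Aluminium-coloured square stacking tray, 170 mm outside, 32 tall, 0.28 kg; origin centre of underside, z up, x, y along sides (all alike). Base 146 square, 8 thick, its top the inner floor; 9 mm walls from z = 8 to 32 round a 152 square inside. Top of a pile of three: its base drops 8 mm into the tray below (3 mm play a side), pitch 24 mm. Lift by pinching a wall mid-side from above
- tray_mid: Grey square stacking tray, 170 mm outside, 32 tall, 0.28 kg; origin centre of underside, z up, x, y along sides (all alike). Base 146 square, 8 thick, its top the inner floor; 9 mm walls from z = 8 to 32 round a 152 square inside. Second in the pile; stays
- tray_bottom: Grey square stacking tray, 170 mm outside, 32 tall, 0.28 kg; origin centre of underside, z up, x, y along sides (all alike). Base 146 square, 8 thick, its top the inner floor; 9 mm walls from z = 8 to 32 round a 152 square inside. Bottom of the pile, on the bench; stays
- fence: green L-shaped fence fixed on the bench, 30 mm tall, bars 15 thick. Origin at the inner corner on the bench, z up. Far bar: inner face is the plane x = 0, from y = 0 to +200 mm. Right bar: inner face is the plane y = 0, from x = 0 to -200 mm. The tray goes in the quarter x < 0, y > 0; home, its centre is 85 mm from each face
- jar1: sealed straight glass jar with a thick heavy base, brown inside: glass 51 mm diameter, red lid 53 mm diameter from 55 to 72 mm height (the top); about 0.14 kg; origin at the centre of its underside, z up its axis. Stands on the grey mat (3 mm thick) at the start, its neighbours 70 to 130 mm away between centres. To be loaded (may be absent)
- jar2: sealed straight glass jar with a thick heavy base, brown inside: glass 51 mm diameter, red lid 53 mm diameter from 55 to 72 mm height (the top); about 0.14 kg; origin at the centre of its underside, z up its axis. Stands on the grey mat (3 mm thick) at the start, its neighbours 70 to 130 mm away between centres. To be loaded (may be absent)
- jar3: sealed straight glass jar with a thick heavy base, brown inside: glass 51 mm diameter, red lid 53 mm diameter from 55 to 72 mm height (the top); about 0.14 kg; origin at the centre of its underside, z up its axis. Stands on the grey mat (3 mm thick) at the start, its neighbours 70 to 130 mm away between centres. To be loaded (may be absent)
- jar4: sealed straight glass jar with a thick heavy base, brown inside: glass 51 mm diameter, red lid 53 mm diameter from 55 to 72 mm height (the top); about 0.14 kg; origin at the centre of its underside, z up its axis. Stands on the grey mat (3 mm thick) at the start, its neighbours 70 to 130 mm away between centres. To be loaded (may be absent)
- white1: sealed straight glass jar with a thick heavy base, brown inside: glass 51 mm diameter, white lid 53 mm diameter from 55 to 72 mm height (the top); about 0.14 kg; origin at the centre of its underside, z up its axis. Stands on the grey mat (3 mm thick) at the start, its neighbours 70 to 130 mm away between centres. Not part of the job: stays
- white2: sealed straight glass jar with a thick heavy base, brown inside: glass 51 mm diameter, white lid 53 mm diameter from 55 to 72 mm height (the top); about 0.14 kg; origin at the centre of its underside, z up its axis. Stands on the grey mat (3 mm thick) at the start, its neighbours 70 to 130 mm away between centres. Not part of the job: stays
- tape: green roll of tape lying flat, 68 mm diameter, 20 mm tall, in front of the robot; origin centre of underside; leave it
- flask: small conical glass flask, 84 mm diameter, 113 mm tall, near right; origin centre of underside; leave standing

How it is judged:
By the outcome, as a careful person would: the job done as asked, in the order asked, and still so for the second after the job is handed in, with the robot touching nothing.
Of jar1, jar2, jar3, jar4 only 2 to 4 are there at a start; the rules pass over those that are not, and their reading is None.
At some moment in a run one of jar1, jar2, jar3, jar4, film_box may be knocked a few centimetres aside while the robot is not near it.
It also fails if it takes over 210 s, if anything falls off the work surface, if the arm or the gripper's body presses on something with over 40 N, if the wrist force passes 120 N, or if a joint passes its speed limit or range.

## Robot

A 7-joint arm with a two-finger parallel gripper is mounted at the origin on the work surface. World frame = base frame: x ahead of the robot, y to its left, z up, the work surface at z = 0. Lengths are in mm, angles in rad, forces in N, time in s.
With the tool pointing down it reaches from about 350 to 900 mm from the base axis. Payload 8.1 kg.
Tool frame: the origin (TCP) lies midway between the tips of the shut fingers; the grasp point (between the pads) lies 19 mm behind it; z points along the fingers, y is the line along which they close (so a half turn about z gives the same grasp; the last joint's range is limited). The gripper opens to 85 mm and grips with 20 to 120 N. Pads are 22 mm wide; open, the fingers measure 114 mm over their backs; the gripper's body (76 mm by 85 mm) begins 54 mm behind the grasp point. The pads swing forward as they close: fully open they stand 13 mm farther back than shut.
Start: joints at [1.173, 0.434, 0.025, 1.573, -0.012, 1.134, -0.075], TCP at [181.569, -598.059, 231.323] pointing down, gripper open.
Joint ranges: [-2.62, 2.62], [-0.44, 2.09], [-1.27, 1.32], [0.08, 2.57], [-1.32, 4.46], [0.12, 2], [-2.74, 2.74]. Speed limits (rad/s): [2.22, 2.22, 3.01, 3.01, 3.14, 3.14, 3.14].

## Interface

Orientations are given as a rotation vector (axis times angle).
In Python, from bench import r gives the robot as it stands.
- The arm moves only by the shell command python3 -m crank 'ROWS' [FORCE]. ROWS is JSON, a list of rows, each a list of 7 numbers: the shift along the tool's x, y, z as a fraction of full scale, then the turn, a rotation vector about the tool's x, y, z as a fraction of full scale, then the closure, from -1 (fully open) to 1 (shut). A call has 1 to 12 rows; each row is the pose to reach, as a shift and turn from the pose commanded when the call began, along the tool's axes at that moment; what a row does not reach only later rows make up. Full scale, the value 1, is 150 mm for a shift and 0.5 rad for a turn. A row lasts 1/12 s, in which the tool goes at most 41.7 mm and 7.16 degrees, less where a joint would pass 70% of its speed; a pose out of reach is approached as far as the arm can. A call with a number of a shift or a turn outside -1 to 1 is refused whole. A call with a gripper value outside its range is refused whole. The fingers move at their own pace and stop on an object; FORCE is the grip in N (left out, the last holds). Time passes only in rows, so rows that repeat a pose let the fingers close. It gives the time, the measured TCP pose, the force, the opening and the grip force at its end, in the units of the state.
- r.sense(): the state, without advancing time (a new reading comes with each control period).
- r.read_camera(name): name is "scene" or "side" or "wrist"; returns a dict with "pixels" (384x512x3 uint8, blue, green, red), "vertical_fov" (degrees; the focal length in pixels is half the picture's height over the tangent of half this angle, whatever the lens; pixels are square), "cx", "cy" (the principal point, pixels), "extrinsics" (4x4, takes a point from camera to world coordinates). Camera axes: x right, y up, looking along -z (the intrinsics and any distortion apply to the point x, -y, -z); pixel columns grow to the right and rows downward; lengths in mm; the calibration is good to about 2 mm. A picture is of the moment at which its call begins. There is no depth.
- r.close_job(): hands the job in; it is judged then, once.
The state is a dict: "clock": time; "q": joint angles; "dq": joint speeds; "effort": joint torques, N m; "tool_pos": TCP position; "orientation": TCP orientation; "contact_force": force on the tool from outside, world axes, zero at the start; "wrist_torque": the same for the moment, N m; "finger_gap": finger opening in mm; "grasp_force": force on a finger pad.
Only numpy, scipy, OpenCV 4.12 (cv2) and the standard library are available. Lean on these libraries where they do the work, as an engineer would, in place of code of your own. Each camera call takes 0.05 s, during which the arm holds its last target. There are 200 camera calls.

## Working session

There is one attempt and no reset: what is moved stays moved. The work goes in short steps, Python scripts to look and compute and a shell command to move; the robot and the scene stay as the last step left them, time stands still between calls to the robot, and variables do not carry over. Pictures are saved under pics/ and viewed, at most 14 in all, crops included, and the job is handed in when it is done.

```bash
ls; mkdir -p pics
python3 - <<'E'
from bench import r
import cv2, numpy as np
s=r.sense(); print({k:np.round(v,3).tolist() for k,v in s.items()})
for n in ["scene","side","wrist"]:
    c=r.read_camera(n); cv2.imwrite(f"pics/{n}0.png",c["pixels"])
    print(n,{k:(np.round(v,3).tolist()) for k,v in c.items() if k!="pixels"})
a=[cv2.imread(f"pics/{n}0.png") for n in ["scene","side"]]
E
```

```text
pics
{'clock': 0.0, 'q': [1.173, 0.435, 0.025, 1.574, -0.012, 1.134, -0.075], 'dq': [-0.001, 0.001, 0.001, 0.001, 0.0, 0.001, 0.001], 'effort': [-0.001, -67.048, 1.025, -31.621, 0.016, 0.013, 0.0], 'tool_pos': [181.387, -597.544, 230.514], 'orientation': [-3.106, -0.461, 0.001], 'contact_force': [-0.639, 0.214, -0.41], 'wrist_torque': [-0.007, -0.036, 0.007], 'grasp_force': 0.0, 'finger_gap': 85.463}
scene {'vertical_fov': 50.63, 'cx': 256.596, 'cy': 187.875, 'extrinsics': [[-0.812, -0.464, 0.353, 856.788], [0.583, -0.636, 0.505, 455.783], [-0.01, 0.616, 0.788, 899.833], [0.0, 0.0, 0.0, 1.0]]}
side {'vertical_fov': 50.395, 'cx': 261.692, 'cy': 189.968, 'extrinsics': [[-0.759, 0.483, -0.436, -52.586], [-0.65, -0.575, 0.496, 523.949], [-0.011, 0.66, 0.751, 989.655], [0.0, 0.0, 0.0, 1.0]]}
wrist {'vertical_fov': 71.936, 'cx': 255.129, 'cy': 192.263, 'extrinsics': [[0.29, 0.924, 0.248, 244.101], [-0.957, 0.28, 0.073, -578.148], [-0.002, -0.258, 0.966, 372.698], [0.0, 0.0, 0.0, 1.0]]}
```

View pics/scene0.png

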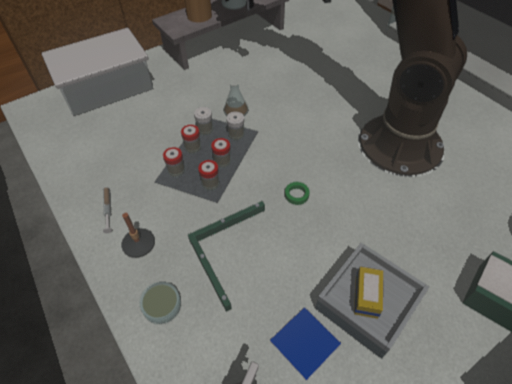

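View pics/side0.png

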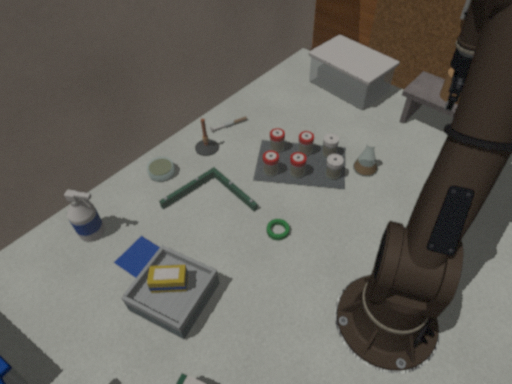

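```bash
cat > h.py <<'E'
import cv2, numpy as np
from scipy.optimize import minimize
from scipy.spatial.transform import Rotation as R
from bench import r
def grab(n,save=None):
    c=r.read_camera(n)
    if save: cv2.imwrite(f"pics/{save}.png",c["pixels"])
    return c
def proj(c,P):
    E=np.array(c["extrinsics"]); p=(np.asarray(P,float)-E[:3,3])@E[:3,:3]
    f=192/np.tan(np.radians(c["vertical_fov"])/2)
    return np.c_[c["cx"]-f*p[:,0]/p[:,2], c["cy"]+f*p[:,1]/p[:,2]]
def ray(c,uv,z):
    E=np.array(c["extrinsics"]); f=192/np.tan(np.radians(c["vertical_fov"])/2)
    d=E[:3,:3]@[(uv[0]-c["cx"])/f,-(uv[1]-c["cy"])/f,-1]
    return E[:3,3]+d*(z-E[2,3])/d[2]
def box(x0,x1,y0,y1,z0,z1): return np.array([[x,y,z] for x in(x0,x1) for y in(y0,y1) for z in(z0,z1)],float)
def cyl(rad,z0,z1):
    a=np.linspace(0,2*np.pi,32); return np.array([[rad*np.cos(t),rad*np.sin(t),z] for z in(z0,z1) for t in a])
def place(P,x,y,yaw,z): 
    return P@R.from_euler('z',yaw).as_matrix().T+[x,y,z]
def render(c,pieces,p,z):
    m=np.zeros((384*4,512*4),np.uint8)
    for P in pieces:
        q=(proj(c,place(P,*p,z))+.5)*4-.5
        cv2.fillConvexPoly(m,cv2.convexHull(np.round(q*16).astype(np.int32)),255,shift=4)
    return cv2.resize(m,(512,384),interpolation=cv2.INTER_AREA)/255.
bl=lambda m:cv2.GaussianBlur(m.astype(float),(0,0),1.5)
def fit(cams,masks,pieces,p0,z,yaw=True):
    M=[bl(m) for m in masks]
    def cost(p):
        p=list(p) if yaw else [p[0],p[1],0]
        return sum(np.sum((bl(render(c,pieces,(p[0],p[1],p[2]/50),z))-m)**2) for c,m in zip(cams,M))
    x0=np.array([p0[0],p0[1],p0[2]*50] if yaw else p0[:2],float)
    s=np.vstack([x0]+[x0+8*e for e in np.eye(len(x0))])
    o=minimize(cost,x0,method='Nelder-Mead',options=dict(initial_simplex=s,xatol=.05,fatol=.01))
    p=o.x.copy()
    if yaw: p[2]/=50
    return p,o.fun
def hsv(c): return cv2.cvtColor(c["pixels"],cv2.COLOR_BGR2HSV)
def rng(c,lo,hi): return cv2.inRange(hsv(c),lo,hi)
def reds(c): 
    h=hsv(c); return (((h[...,0]<8)|(h[...,0]>172))&(h[...,1]>150)&(h[...,2]>70)).astype(np.uint8)*255
def blobs(m,amin,roi=None):
    n,l,s,ce=cv2.connectedComponentsWithStats(m)
    out=[]
    for i in range(1,n):
        if s[i,4]>=amin:
            k=cv2.findContours((l==i).astype(np.uint8),cv2.RETR_EXTERNAL,cv2.CHAIN_APPROX_NONE)[0][0]
            f=np.zeros(m.shape,np.uint8); cv2.fillPoly(f,[k],1); out.append((ce[i],f,s[i,4]))
    return out
LID=[cyl(26.5,55,72)]; BOX=[box(-45,45,-25,25,0,50)]; PAD=[box(-55,55,-55,55,0,3)]
FENCE=[box(0,15,-15,200,0,30),box(-200,15,-15,0,0,30)]
E
python3 - <<'E'
from h import *
sc,si=[grab(n) for n in("scene","side")]
for n,c in(("scene",sc),("side",si)):
    H=hsv(c); 
    for uv in ([(285,340),(205,262),(370,305),(365,380),(230,222)] if n=="scene" else [(138,257),(190,188),(155,285),(240,195)]): print(n,uv,H[uv[1],uv[0]])
for n,c in(("scene",sc),("side",si)):
    print(n,"red",[(np.round(b[0],1).tolist(),b[2],np.round(ray(c,b[0],70)).tolist()) for b in blobs(reds(c),40)])
    for nm,lo,hi in(("blue",(105,150,60),(125,255,255)),("yel",(18,130,60),(35,255,255)),("grn",(65,50,20),(95,255,130))):
        print(n,nm,[(np.round(b[0],1).tolist(),b[2],np.round(ray(c,b[0],20)).tolist()) for b in blobs(rng(c,lo,hi),60)])
E
```

```text
scene (285, 340) [111 177 117]
scene (205, 262) [76 72 74]
scene (370, 305) [ 24 174 135]
scene (365, 380) [ 42   9 146]
scene (230, 222) [69 43 60]
side (138, 257) [111 153 123]
side (190, 188) [60 23 56]
side (155, 285) [ 24 146  91]
side (240, 195) [72 67 69]
scene red [([190.5, 133.4], np.int32(58), [523.0, -353.0, 70.0]), ([220.5, 148.0], np.int32(96), [484.0, -252.0, 70.0]), ([173.0, 157.2], np.int32(68), [609.0, -300.0, 70.0]), ([208.4, 169.8], np.int32(116), [554.0, -203.0, 70.0])]
scene blue [([305.1, 342.6], np.int32(2454), [622.0, 290.0, 20.0])]
scene yel [([369.9, 292.2], np.int32(572), [430.0, 290.0, 20.0])]
scene grn [([296.7, 192.3], np.int32(249), [384.0, -31.0, 20.0]), ([216.3, 227.5], np.int32(464), [621.0, -64.0, 20.0]), ([212.4, 277.2], np.int32(243), [702.0, 47.0, 20.0]), ([497.7, 307.8], np.int32(492), [227.0, 482.0, 20.0])]
side red [([297.8, 161.3], np.int32(50), [471.0, -250.0, 70.0])]
side blue [([136.8, 256.2], np.int32(764), [616.0, 293.0, 20.0]), ([2.8, 365.9], np.int32(98), [616.0, 679.0, 20.0])]
side yel [([166.2, 277.3], np.int32(376), [503.0, 284.0, 20.0])]
side grn [([229.4, 186.0], np.int32(286), [599.0, -62.0, 20.0]), ([181.2, 189.5], np.int32(102), [707.0, 47.0, 20.0]), ([277.7, 228.6], np.int32(169), [376.0, -32.0, 20.0])]
```

View pics/wrist0.png

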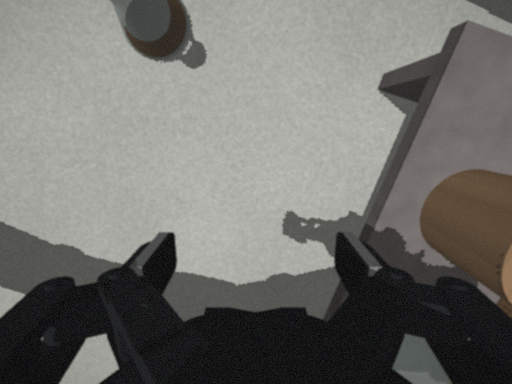

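```bash
cat >> h.py <<'E'
def reds(c):
    h=hsv(c); return (((h[...,0]<10)|(h[...,0]>170))&(h[...,1]>90)&(h[...,2]>50)).astype(np.uint8)*255
def near(m,uv,d):
    o=np.zeros_like(m); u,v=map(int,uv); v0,u0=max(v-d,0),max(u-d,0); o[v0:v+d,u0:u+d]=m[v0:v+d,u0:u+d]; return o
def fillbig(m):
    b=max(blobs(m,20),key=lambda b:b[2]); return b[1]
def hullm(m):
    o=np.zeros_like(m); cv2.fillConvexPoly(o,cv2.convexHull(cv2.findNonZero(m)),1); return o
E
cat > a.py <<'E'
from h import *
cs={n:grab(n) for n in("scene","side")}
def both(nm,ms,pieces,p0,z,yaw=True):
    L=list(cs); 
    for S in ([0],[1],[0,1]):
        p,f=fit([cs[L[i]] for i in S],[ms[i] for i in S],pieces,p0,z,yaw); print(nm,S,np.round(p[:2],1),np.round(p[2:],3),round(f,1))
for k,g in enumerate([(520,-350),(480,-250),(605,-300),(550,-203)]):
    ms=[hullm(fillbig(near(reds(c),proj(c,[[*g,68]])[0],14))) for c in cs.values()]
    both(f"jar{k}",ms,LID,g,3,False)
ms=[hullm(fillbig(rng(c,(103,90,50),(125,255,255)))) for c in cs.values()]; both("pad",ms,PAD,(620,290,.3),0)
ms=[fillbig(cv2.morphologyEx(near(rng(c,(55,25,15),(100,255,110)),uv,65),cv2.MORPH_CLOSE,np.ones((3,3)))) for c,uv in zip(cs.values(),[(210,255),(205,190)])]
for i,m in enumerate(ms): cv2.imwrite(f"pics/fm{i}.png",m*255)
both("fence",ms,FENCE,(700,-60,0.3),0)
E
python3 a.py
python3 -c "
from h import *
a=cv2.imread('pics/scene0.png')[230:384,240:460];b=cv2.imread('pics/side0.png')[210:360,80:290]
s=lambda x:cv2.resize(x,(790,290))
cv2.imwrite('pics/crop1.png',np.vstack([s(np.hstack([cv2.resize(a,(395,290)),cv2.resize(b,(395,290))])),s(np.hstack([cv2.resize(cv2.imread('pics/fm%d.png'%i),(395,290)) for i in (0,1)]))]))"
```

```text
jar0 [0] [ 520.8 -361.7] [] 1.3
jar0 [1] [ 521.5 -360.9] [] 3.0
jar0 [0, 1] [ 521.1 -361.2] [] 4.6
jar1 [0] [ 479.  -261.7] [] 0.6
jar1 [1] [ 480.3 -262.3] [] 0.4
jar1 [0, 1] [ 479.4 -261.6] [] 1.4
jar2 [0] [ 606.6 -310.5] [] 1.5
jar2 [1] [ 607.1 -310.2] [] 6.2
jar2 [0, 1] [ 606.7 -310.5] [] 7.7
jar3 [0] [ 551.4 -210.4] [] 1.0
jar3 [1] [ 552.8 -211.2] [] 0.4
jar3 [0, 1] [ 551.8 -210.7] [] 2.1
pad [0] [616.  284.4] [0.12] 8.4
pad [1] [633.  285.7] [0.107] 227.6
pad [0, 1] [617.5 284.5] [0.116] 294.6
fence [0] [679.3 -69.5] [-0.124] 48.7
fence [1] [681.2 -70.9] [-0.126] 47.5
fence [0, 1] [680.9 -69.9] [-0.115] 107.4
```

View pics/crop1.png

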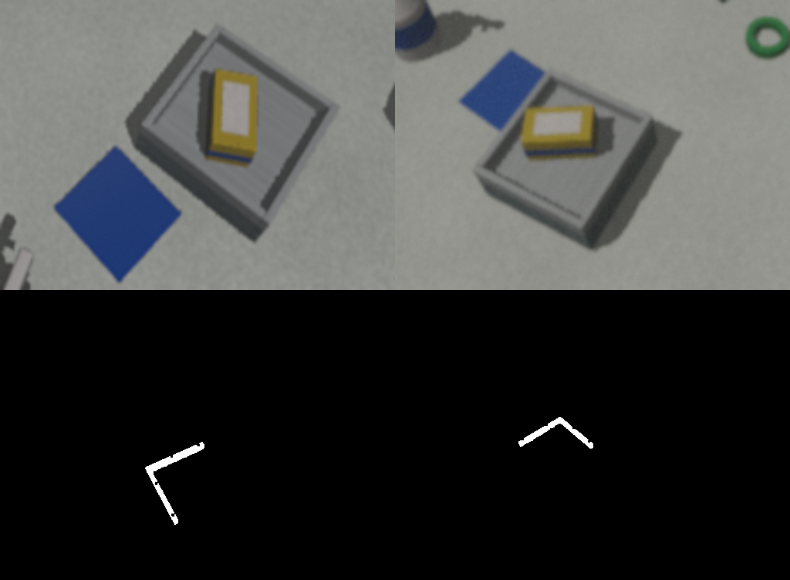

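```bash
cat > b.py <<'E'
from h import *
cs={n:grab(n) for n in("scene","side")}
ms=[]
for (n,c),uv in zip(cs.items(),[(370,292),(166,278)]):
    h=hsv(c); m=near(((rng(c,(15,80,40),(38,255,255))>0)|(((h[...,0]>100)&(h[...,0]<135)&(h[...,1]>60)&(h[...,2]<90)))).astype(np.uint8)*255,uv,32)
    m=fillbig(m); m=hullm(m); ms.append(m)
    v=c["pixels"].copy(); v[cv2.morphologyEx(m,cv2.MORPH_GRADIENT,np.ones((3,3)))>0]=(0,0,255); cv2.imwrite(f"pics/bm_{n}.png",v)
L=list(cs.values())
for S in ([0],[1],[0,1]):
    best=min((fit([L[i] for i in S],[ms[i] for i in S],BOX,(455,260,y),56) for y in (0,.8,1.6,2.4)),key=lambda t:t[1])
    print("box",S,np.round(best[0],3),round(best[1],1))
for c,pts in zip(L,([(362,243.3),(427.7,286.8),(386.5,346.3),(318,296.4)],[(123.6,298.5),(162.4,247.2),(218.2,272),(180,325)])):
    P=np.array([ray(c,p,80)[:2] for p in pts]); print(np.round(P).tolist(),P.mean(0), np.linalg.norm(P-np.roll(P,1,0),axis=1), np.degrees(np.arctan2(*(P-np.roll(P,1,0)).T[::-1])))
E
python3 b.py
```

```text
box [0] [461.05  299.551   0.721] 23.5
box [1] [471.143 294.607   0.702] 116.8
box [0, 1] [463.74  299.025   0.705] 217.0
[[388.0, 206.0], [350.0, 365.0], [514.0, 400.0], [555.0, 244.0]] [451.69203627 303.81150525] [171.24031827 163.75989061 167.17712922 161.58024601] [-167.1591389   103.22087365   12.06675851  -75.32748829]
[[503.0, 403.0], [545.0, 246.0], [380.0, 204.0], [350.0, 359.0]] [444.3151285  303.09803317] [159.83060463 162.32271921 170.81528768 158.40632939] [  15.92142707  -75.11010005 -165.58699442  100.90628815]
```

```bash
cat >> h.py <<'E'
def pose():
    s=r.sense(); M=R.from_rotvec(s["orientation"]).as_matrix(); return np.array(s["tool_pos"]),M
def plan(*W):
    """W: (x,y,z,yaw) waypoints, tool straight down; prints shift/turn fractions call by call"""
    p,M=pose()
    for w in W:
        T=R.from_euler('z',w[3]).as_matrix()@np.diag([1,-1,-1.])
        while 1:
            d=M.T@(np.array(w[:3])-p)/150; t=R.from_matrix(M.T@T).as_rotvec()/.5
            k=max(1,np.ceil(np.abs(np.r_[d,t]).max()-1e-6)); d/=k; t/=k
            print(np.round(d,3).tolist(),np.round(t,3).tolist(),"rows>=%d"%max(np.ceil(np.linalg.norm(d)*150/41.7),np.ceil(np.linalg.norm(t)*.5/.125)))
            p=p+M@(d*150); M=M@R.from_rotvec(t*.5).as_matrix()
            if k==1: break
        print("--",np.round(w,3).tolist())
E
python3 -c "
from h import *
plan((450,-330,320,.295),(520,0,320,.295),(430,290,320,.295),(410,275,320,.72))"
```

```text
[0.744, -0.397, -0.197] [-0.0, 0.0, -0.0] rows>=4
[0.744, -0.397, -0.197] [-0.0, 0.0, -0.0] rows>=4
[0.744, -0.397, -0.197] [-0.0, 0.0, -0.0] rows>=4
-- [450.0, -330.0, 320.0, 0.295]
[0.543, -0.985, 0.0] [-0.0, -0.0, 0.0] rows>=5
[0.543, -0.985, 0.0] [-0.0, -0.0, 0.0] rows>=5
-- [520.0, 0.0, 320.0, 0.295]
[-0.004, -0.675, 0.0] [0.0, -0.0, 0.0] rows>=3
[-0.004, -0.675, 0.0] [0.0, -0.0, 0.0] rows>=3
[-0.004, -0.675, 0.0] [0.0, -0.0, 0.0] rows>=3
-- [430.0, 290.0, 320.0, 0.295]
[-0.157, 0.057, -0.0] [0.0, -0.0, -0.85] rows>=4
-- [410.0, 275.0, 320.0, 0.72]
```

```bash
A='x'; 
python3 -m crank '[[0.37,-0.2,-0.1,0,0,0,-1],[0.74,-0.4,-0.2,0,0,0,-1],[0.74,-0.4,-0.2,0,0,0,-1],[0.74,-0.4,-0.2,0,0,0,-1],[0.74,-0.4,-0.2,0,0,0,-1]]'
python3 -m crank '[[0.37,-0.2,-0.1,0,0,0,-1],[0.74,-0.4,-0.2,0,0,0,-1],[0.74,-0.4,-0.2,0,0,0,-1],[0.74,-0.4,-0.2,0,0,0,-1],[0.74,-0.4,-0.2,0,0,0,-1]]'
python3 -m crank '[[0.37,-0.2,-0.1,0,0,0,-1],[0.74,-0.4,-0.2,0,0,0,-1],[0.74,-0.4,-0.2,0,0,0,-1],[0.74,-0.4,-0.2,0,0,0,-1],[0.74,-0.4,-0.2,0,0,0,-1]]'
python3 -m crank '[[0.54,-0.98,0,0,0,0,-1],[0.54,-0.98,0,0,0,0,-1],[0.54,-0.98,0,0,0,0,-1],[0.54,-0.98,0,0,0,0,-1],[0.54,-0.98,0,0,0,0,-1],[0.54,-0.98,0,0,0,0,-1]]'
python3 -m crank '[[0.54,-0.98,0,0,0,0,-1],[0.54,-0.98,0,0,0,0,-1],[0.54,-0.98,0,0,0,0,-1],[0.54,-0.98,0,0,0,0,-1],[0.54,-0.98,0,0,0,0,-1],[0.54,-0.98,0,0,0,0,-1]]'
python3 -m crank '[[0,-0.7,0,0,0,0,-1],[0,-0.7,0,0,0,0,-1],[0,-0.7,0,0,0,0,-1],[0,-0.7,0,0,0,0,-1]]'
python3 -m crank '[[0,-0.7,0,0,0,0,-1],[0,-0.7,0,0,0,0,-1],[0,-0.7,0,0,0,0,-1],[0,-0.7,0,0,0,0,-1]]'
python3 -m crank '[[0,-0.65,0,0,0,0,-1],[0,-0.65,0,0,0,0,-1],[0,-0.65,0,0,0,0,-1],[0,-0.65,0,0,0,0,-1]]'
python3 -m crank '[[-0.16,0.06,0,0,0,-0.42,-1],[-0.16,0.06,0,0,0,-0.85,-1],[-0.16,0.06,0,0,0,-0.85,-1],[-0.16,0.06,0,0,0,-0.85,-1],[-0.16,0.06,0,0,0,-0.85,-1],[-0.16,0.06,0,0,0,-0.85,-1]]'
python3 -c "
from h import *
c=grab('wrist','w1'); print(np.round(r.sense()['q'],3), c['extrinsics'])
plan((410,275,320,.72))"
```

```text
clock: 0.87
tool_pos: [273.8, -506.3, 262.4]
orientation: [3.105, 0.471, 0.003]
contact_force: [0.1, 0.0, -0.8]
finger_gap: 85.4
grasp_force: 0.0
clock: 1.28
tool_pos: [361.4, -417.3, 292.0]
orientation: [3.106, 0.468, 0.002]
contact_force: [0.7, -0.3, 0.1]
finger_gap: 85.2
grasp_force: 0.0
clock: 1.7
tool_pos: [449.4, -328.2, 321.5]
orientation: [3.107, 0.467, 0.001]
contact_force: [-0.2, 0.3, 0.1]
finger_gap: 85.3
grasp_force: 0.0
clock: 2.2
tool_pos: [482.4, -164.8, 321.0]
orientation: [3.107, 0.464, -0.001]
contact_force: [0.1, -0.5, -0.6]
finger_gap: 85.4
grasp_force: 0.0
clock: 2.7
tool_pos: [517.9, -1.3, 320.7]
orientation: [3.107, 0.463, -0.001]
contact_force: [-0.7, -1.2, -0.7]
finger_gap: 85.6
grasp_force: 0.0
clock: 3.03
tool_pos: [486.1, 101.5, 321.3]
orientation: [-3.106, -0.465, 0.0]
contact_force: [-0.1, 0.5, 0.1]
finger_gap: 85.2
grasp_force: 0.0
clock: 3.37
tool_pos: [456.0, 202.0, 321.2]
orientation: [-3.106, -0.465, 0.0]
contact_force: [-0.0, -0.1, 0.6]
finger_gap: 85.6
grasp_force: 0.0
clock: 3.7
tool_pos: [428.6, 294.2, 320.9]
orientation: [-3.107, -0.463, 0.001]
contact_force: [-0.3, -0.8, -0.1]
finger_gap: 85.9
grasp_force: 0.0
clock: 4.2
tool_pos: [409.8, 275.0, 320.9]
orientation: [2.943, 1.096, -0.001]
contact_force: [0.7, 0.0, 0.2]
finger_gap: 85.8
grasp_force: 0.0
[-0.204  0.21  -0.596  1.704  0.124  1.266 -1.684] [[ 6.53467563e-01  7.31384164e-01  1.95082929e-01  4.59262283e+02]
 [-7.56953261e-01  6.30922084e-01  1.70173689e-01  3.18729728e+02]
 [ 1.38021305e-03 -2.58871645e-01  9.65910744e-01  4.62983619e+02]
 [ 0.00000000e+00  0.00000000e+00  0.00000000e+00  1.00000000e+00]]
[-0.0, 0.006, 0.007] [0.002, 0.001, -0.013] rows>=1
-- [410.0, 275.0, 320.0, 0.72]
```

View pics/w1.png

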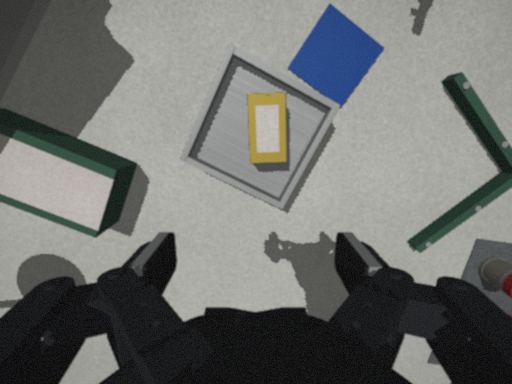

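```bash
cat >> h.py <<'E'
def sq(s,z):
    k=np.array([[-1,-1],[1,-1],[1,1],[-1,1],[-1,-1]])*s/2; t=np.linspace(0,1,60)[:,None]
    return np.c_[np.vstack([k[i]*(1-t)+k[i+1]*t for i in range(4)]),np.full(240,z)]
def efit(cams,curves,p0,z,w=6):
    """maximise image gradient along model edges, coarse to fine"""
    p=np.array([p0[0],p0[1],p0[2]*85],float)
    for s in (3,1.2):
        G=[]
        for c in cams:
            g=cv2.GaussianBlur(cv2.cvtColor(c["pixels"],cv2.COLOR_BGR2GRAY).astype(np.float32),(0,0),s)
            G.append(s*np.hypot(cv2.Sobel(g,cv2.CV_32F,1,0),cv2.Sobel(g,cv2.CV_32F,0,1)))
        def cost(q):
            t=0
            for c,g in zip(cams,G):
                for C in curves:
                    uv=proj(c,place(C,q[0],q[1],q[2]/85,z)).astype(np.float32)
                    t-=cv2.remap(g,uv[:,0:1],uv[:,1:2],cv2.INTER_LINEAR).mean()
            return t
        o=minimize(cost,p,method='Nelder-Mead',options=dict(initial_simplex=np.vstack([p]+[p+w*e for e in np.eye(3)]),xatol=.05,fatol=.001)); p=o.x; w/=2
    return np.r_[p[:2],p[2]/85],-o.fun
TR=[sq(170,32),sq(152,32)]
E
cat > c.py <<'E'
from h import *
w=grab("wrist"); cs=[w]+[grab(n) for n in("scene","side")]
P=np.array([ray(w,p,80)[:2] for p in [(234,49),(338,107),(284,210),(184,158)]]); print(P.round(),P.mean(0))
for S in ([0],[1],[2],[0,1,2]):
    for w0 in (6,):
        p,f=efit([cs[i] for i in S],TR,(*P.mean(0),.25),48); print("tray",S,np.round(p,3),round(f,1))
m=hullm(fillbig(near(rng(w,(15,80,40),(38,255,255)),(268,128),45)))
print("box",fit([w],[m],BOX,(460,299,.72),56))
m=hullm(fillbig(near(rng(w,(103,90,50),(125,255,255)),(335,55),60)))
print("pad",fit([w],[m],PAD,(616,284,.12),0))
E
python3 c.py
```

```text
[[510. 400.]
 [548. 245.]
 [389. 200.]
 [353. 363.]] [450.21352197 302.15908186]
tray [0] [4.50002e+02 3.05767e+02 2.44000e-01] 249.5
tray [1] [4.49785e+02 3.04308e+02 2.45000e-01] 172.7
tray [2] [4.40307e+02 3.02476e+02 2.35000e-01] 185.6
tray [0, 1, 2] [4.52102e+02 2.96312e+02 2.42000e-01] 590.9
box (array([462.51500017, 300.00857396,   0.7553744 ]), np.float64(4.766876942673904))
pad (array([6.16533798e+02, 2.85653635e+02, 1.18318935e-01]), np.float64(19.053352964421478))
```

```bash
python3 -c "
from h import *
plan((462.5,300,180,.755),(462.5,300,68,.755))"
```

```text
[0.372, 0.122, 0.941] [0.001, 0.001, -0.076] rows>=4
-- [462.5, 300.0, 180.0, 0.755]
[-0.0, -0.0, 0.747] [0.0, 0.0, -0.0] rows>=3
-- [462.5, 300.0, 68.0, 0.755]
```

```bash
python3 -m crank '[[0.37,0.12,0.5,0,0,-0.08,-1],[0.37,0.12,0.94,0,0,-0.08,-1],[0.37,0.12,0.94,0,0,-0.08,-1],[0.37,0.12,0.94,0,0,-0.08,-1],[0.37,0.12,0.94,0,0,-0.08,-1]]'
python3 -m crank '[[0,0,0.2,0,0,0,-1],[0,0,0.4,0,0,0,-1],[0,0,0.6,0,0,0,-1],[0,0,0.75,0,0,0,-1],[0,0,0.75,0,0,0,-1],[0,0,0.75,0,0,0,-1]]'
python3 -m crank '[[0,0,0,0,0,0,0.2],[0,0,0,0,0,0,0.4],[0,0,0,0,0,0,0.6],[0,0,0,0,0,0,0.8],[0,0,0,0,0,0,1],[0,0,0,0,0,0,1],[0,0,0,0,0,0,1],[0,0,0,0,0,0,1],[0,0,0,0,0,0,1]]' 40
python3 -c "
from h import *
p,M=pose(); z=p[2]
c=grab('wrist','w2')
plan((p[0],p[1],150,.755),(616.5,285.5,150,.118),(616.5,285.5,z-52,.118))"
```

```text
clock: 4.82
tool_pos: [460.4, 298.7, 174.3]
orientation: [2.917, 1.162, -0.014]
contact_force: [-0.1, -1.6, 0.0]
finger_gap: 85.5
grasp_force: 0.0
clock: 5.32
tool_pos: [461.4, 301.1, 68.6]
orientation: [2.917, 1.165, -0.001]
contact_force: [-0.1, 0.8, 0.2]
finger_gap: 85.2
grasp_force: 0.0
clock: 6.07
tool_pos: [462.6, 301.7, 69.8]
orientation: [-2.918, -1.164, -0.005]
contact_force: [-0.9, -0.5, 7.8]
finger_gap: 49.6
grasp_force: 41.5
[0.002, 0.001, -0.535] [0.002, -0.006, 0.009] rows>=2
-- [462.582, 301.656, 150.0, 0.755]
[0.337, 0.391, -0.0] [-0.0, -0.0, 0.637] rows>=3
[0.442, 0.266, -0.0] [-0.0, -0.0, 0.637] rows>=3
-- [616.5, 285.5, 150.0, 0.118]
[-0.0, 0.0, 0.882] [-0.0, 0.0, 0.0] rows>=4
-- [616.5, 285.5, 17.766, 0.118]
```

View pics/w2.png

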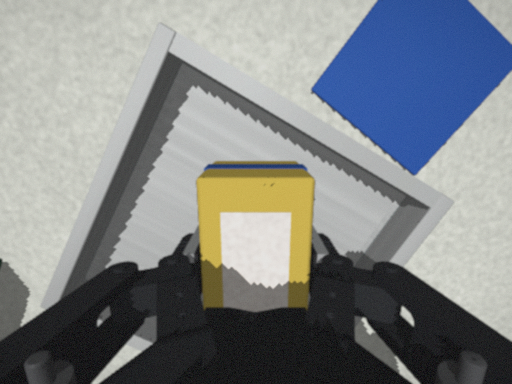

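```bash
python3 -m crank '[[0,0,-0.1,0,0,0,1],[0,0,-0.25,0,0,0,1],[0,0,-0.4,0,0,0,1],[0,0,-0.54,0,0,0,1],[0,0,-0.54,0,0,0,1],[0,0,-0.54,0,0,0,1]]'
python3 -m crank '[[0.08,0.1,0,0,0,0.16,1],[0.17,0.2,0,0,0,0.32,1],[0.25,0.29,0,0,0,0.48,1],[0.34,0.39,0,0,0,0.64,1],[0.34,0.39,0,0,0,0.64,1]]'
python3 -m crank '[[0.11,0.07,0,0,0,0.16,1],[0.22,0.13,0,0,0,0.32,1],[0.33,0.2,0,0,0,0.48,1],[0.44,0.27,0,0,0,0.64,1],[0.44,0.27,0,0,0,0.64,1],[0.44,0.27,0,0,0,0.64,1]]'
python3 -c "
from h import *
c=grab('wrist','w3')
m=hullm(fillbig(rng(c,(15,80,40),(38,255,255))))
plan((616.5,285.5,60,.118),(616.5,285.5,19,.118))"
```

```text
clock: 6.62
tool_pos: [462.3, 301.5, 150.5]
orientation: [-2.917, -1.164, -0.005]
contact_force: [-0.3, -0.8, -2.3]
finger_gap: 49.8
grasp_force: 42.2
clock: 7.03
tool_pos: [542.2, 291.8, 147.6]
orientation: [3.067, 0.672, 0.001]
contact_force: [0.1, -0.5, -0.8]
finger_gap: 49.2
grasp_force: 42.2
clock: 7.53
tool_pos: [615.6, 284.4, 147.4]
orientation: [3.135, 0.188, -0.003]
contact_force: [-1.3, -0.4, -2.2]
finger_gap: 49.9
grasp_force: 42.2
[0.014, -0.002, 0.584] [0.001, 0.004, 0.007] rows>=3
-- [616.5, 285.5, 60.0, 0.118]
[0.0, -0.0, 0.273] [0.0, 0.0, 0.0] rows>=1
-- [616.5, 285.5, 19.0, 0.118]
```

View pics/w3.png

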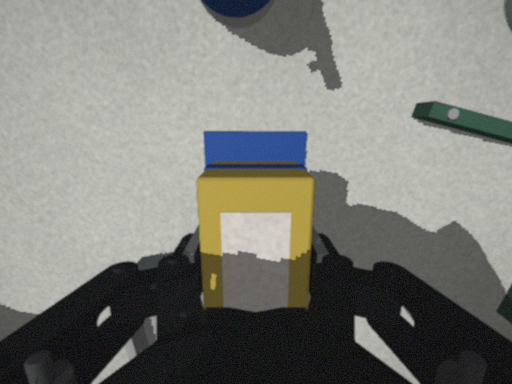

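```bash
python3 -c "
from h import *
c=grab('wrist'); p,M=pose()
for v in (166,178): print(v,M.T@(ray(c,(255,v),p[2]+36)-p))"
python3 -m crank '[[0.01,0,0.2,0,0,0,1],[0.01,0,0.4,0,0,0,1],[0.01,0,0.58,0,0,0,1],[0.01,0,0.68,0,0,0,1],[0.01,0,0.76,0,0,0,1],[0.01,0,0.8,0,0,0,1],[0.01,0,0.83,0,0,0,1],[0.01,0,0.83,0,0,0,1],[0.01,0,0.83,0,0,0,1]]'
python3 -c "
from h import *
plan((616.5,285.5,18,.118))"
```

```text
166 [ 48.52393557  -0.33482273 -36.09049475]
178 [ 43.59107207  -0.34185646 -36.0813113 ]
clock: 8.38
tool_pos: [617.6, 285.7, 25.2]
orientation: [-3.135, -0.188, -0.002]
contact_force: [0.1, -0.5, -0.8]
finger_gap: 49.4
grasp_force: 42.2
[-0.008, 0.001, 0.048] [-0.001, -0.002, 0.004] rows>=1
-- [616.5, 285.5, 18.0, 0.118]
```

```bash
python3 -m crank '[[0,0,0.02,0,0,0,1],[0,0,0.035,0,0,0,1],[0,0,0.045,0,0,0,1],[0,0,0.05,0,0,0,1],[0,0,0.05,0,0,0,1]]'
python3 -m crank '[[0,0,0,0,0,0,0.2],[0,0,0,0,0,0,0],[0,0,0,0,0,0,-0.3],[0,0,0,0,0,0,-0.6],[0,0,0,0,0,0,-1],[0,0,0,0,0,0,-1],[0,0,0,0,0,0,-1]]'
python3 -m crank '[[0,0,-0.2,0,0,0,-1],[0,0,-0.4,0,0,0,-1],[0,0,-0.7,0,0,0,-1],[0,0,-1,0,0,0,-1],[0,0,-1,0,0,0,-1],[0,0,-1,0,0,0,-1]]'
python3 -c "
from h import *
plan((500,285,250,.118),(460,300,250,.244))"
```

```text
clock: 8.8
tool_pos: [617.3, 285.4, 17.0]
orientation: [-3.136, -0.188, -0.0]
contact_force: [-0.4, 0.5, -0.4]
finger_gap: 49.4
grasp_force: 42.2
clock: 9.38
tool_pos: [617.2, 285.3, 16.8]
orientation: [-3.136, -0.188, -0.0]
contact_force: [0.9, 0.0, -0.6]
finger_gap: 85.3
grasp_force: 0.0
clock: 9.88
tool_pos: [619.2, 286.8, 171.4]
orientation: [-3.133, -0.188, -0.011]
contact_force: [0.1, -0.1, -0.9]
finger_gap: 85.2
grasp_force: 0.0
[-0.786, -0.085, -0.529] [-0.006, -0.014, 0.003] rows>=4
-- [500.0, 285.0, 250.0, 0.118]
[-0.253, -0.131, 0.0] [0.0, 0.0, -0.252] rows>=2
-- [460.0, 300.0, 250.0, 0.244]
```

```bash
python3 -c "
from h import *
plan((430,270,300,1.815))"
```

```text
[-0.315, -0.01, -0.217] [0.002, -0.004, -0.848] rows>=4
[-0.283, -0.139, -0.216] [0.002, -0.004, -0.848] rows>=4
[-0.201, -0.244, -0.215] [0.002, -0.004, -0.848] rows>=4
[-0.083, -0.305, -0.215] [0.002, -0.004, -0.848] rows>=4
-- [430.0, 270.0, 300.0, 1.815]
```

```bash
python3 -m crank '[[-0.31,0,-0.22,0,0,-0.85,-1],[-0.31,0,-0.22,0,0,-0.85,-1],[-0.31,0,-0.22,0,0,-0.85,-1],[-0.31,0,-0.22,0,0,-0.85,-1],[-0.31,0,-0.22,0,0,-0.85,-1]]'
python3 -m crank '[[-0.28,-0.14,-0.22,0,0,-0.85,-1],[-0.28,-0.14,-0.22,0,0,-0.85,-1],[-0.28,-0.14,-0.22,0,0,-0.85,-1],[-0.28,-0.14,-0.22,0,0,-0.85,-1],[-0.28,-0.14,-0.22,0,0,-0.85,-1]]'
python3 -m crank '[[-0.2,-0.24,-0.22,0,0,-0.85,-1],[-0.2,-0.24,-0.22,0,0,-0.85,-1],[-0.2,-0.24,-0.22,0,0,-0.85,-1],[-0.2,-0.24,-0.22,0,0,-0.85,-1],[-0.2,-0.24,-0.22,0,0,-0.85,-1]]'
python3 -m crank '[[-0.08,-0.3,-0.22,0,0,-0.85,-1],[-0.08,-0.3,-0.22,0,0,-0.85,-1],[-0.08,-0.3,-0.22,0,0,-0.85,-1],[-0.08,-0.3,-0.22,0,0,-0.85,-1],[-0.08,-0.3,-0.22,0,0,-0.85,-1],[-0.08,-0.3,-0.22,0,0,-0.85,-1]]'
cat > d.py <<'E'
from h import *
w=grab("wrist","w4"); sc=grab("scene","s4"); si=grab("side")
for c in (w,sc,si):
    p,f=efit([c],TR,(450,305,.244),48); print("tray",np.round(p,3),round(f,1))
for c,z in ((sc,3),(si,3)):
    uv=proj(c,[[616.5,285.5,30]])[0]
    m=hullm(fillbig(near(rng(c,(15,80,40),(38,255,255)),uv,32)))
    v=[box(-45,45,-25,25,14,50)]
    print("box",fit([c],[m],v,(616.5,285.5,.118),3))
E
python3 d.py
```

```text
clock: 10.3
tool_pos: [570.6, 279.3, 199.0]
orientation: [3.024, 0.849, -0.002]
contact_force: [0.7, 0.7, 0.5]
finger_gap: 85.3
grasp_force: 0.0
clock: 10.72
tool_pos: [524.0, 275.6, 232.2]
orientation: [-2.779, -1.464, 0.001]
contact_force: [0.2, 0.2, -0.8]
finger_gap: 85.5
grasp_force: 0.0
clock: 11.13
tool_pos: [477.5, 271.3, 265.3]
orientation: [-2.41, -2.015, 0.001]
contact_force: [-1.1, -0.3, -0.3]
finger_gap: 85.1
grasp_force: 0.0
clock: 11.63
tool_pos: [431.3, 267.4, 298.2]
orientation: [-1.935, -2.474, 0.001]
contact_force: [1.3, -0.3, 0.1]
finger_gap: 85.5
grasp_force: 0.0
tray [4.51858e+02 2.97785e+02 2.42000e-01] 238.0
tray [4.49910e+02 3.04355e+02 2.46000e-01] 174.3
tray [4.48761e+02 3.04607e+02 2.48000e-01] 189.7
box (array([6.13271296e+02, 2.83633184e+02, 1.19027999e-01]), np.float64(19.35987026670896))
box (array([6.22828088e+02, 2.81566624e+02, 1.09298156e-01]), np.float64(43.64757071132186))
```

View pics/w4.png

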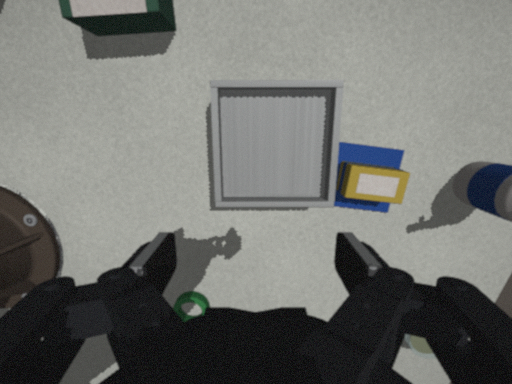

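```bash
cat > e.py <<'E'
from h import *
w=grab("wrist"); sc=grab("scene"); si=grab("side")
for i in ((450,305,.244),(450,309,.244),(447,303,.244)):
    p,f=efit([w],TR,i,48,w=3); print("tray",np.round(p,3),round(f,1))
m=hullm(fillbig(near(rng(w,(15,80,40),(38,255,255)),(375,184),45)))
print("box",fit([w],[m],BOX,(616,285,.118),3), fit([w],[m],[box(-45,45,-25,25,14,50)],(616,285,.118),3))
mp=near(rng(w,(103,90,50),(125,255,255)),(367,178),45)
print("pad",fit([w],[hullm(mp|m*255)],[PAD[0],place(BOX[0],0,0,0,3)],(616,285,.118),0))
print(proj(w,place(PAD[0],616.5,285.5,.118,0)).round().tolist())
E
python3 e.py
```

```text
tray [4.49886e+02 3.05851e+02 2.45000e-01] 260.9
tray [4.47181e+02 2.98216e+02 3.42000e-01] 184.5
tray [4.52060e+02 2.97044e+02 2.43000e-01] 235.1
box (array([6.19634176e+02, 2.84878888e+02, 1.17589312e-01]), np.float64(140.7118981579903)) (array([6.17839227e+02, 2.85406860e+02, 1.19204892e-01]), np.float64(54.94202281525999))
pad (array([6.21425911e+02, 2.86638783e+02, 1.51337155e-01]), np.float64(166.24770445683572))
[[325.0, 205.0], [325.0, 206.0], [338.0, 142.0], [339.0, 142.0], [386.0, 213.0], [387.0, 213.0], [403.0, 150.0], [404.0, 150.0]]
```

```bash
python3 -c "
from h import *
plan((371.9,285.7,160,1.816),(371.9,285.7,61,1.816))"
```

```text
[0.213, -0.354, 0.924] [-0.001, -0.0, 0.005] rows>=4
-- [371.9, 285.7, 160.0, 1.816]
[0.0, -0.0, 0.66] [0.0, -0.0, 0.0] rows>=3
-- [371.9, 285.7, 61.0, 1.816]
```

```bash
python3 -m crank '[[0.21,-0.35,0.4,0,0,0,-1],[0.21,-0.35,0.92,0,0,0,-1],[0.21,-0.35,0.92,0,0,0,-1],[0.21,-0.35,0.92,0,0,0,-1],[0.21,-0.35,0.92,0,0,0,-1],[0.21,-0.35,0.92,0,0,0,-1],[0.21,-0.35,0.92,0,0,0,-1]]'
python3 -c "
from h import *
plan((371.9,285.7,61,1.816))"
```

```text
clock: 12.52
tool_pos: [373.8, 286.2, 162.4]
orientation: [1.929, 2.479, 0.003]
contact_force: [-0.2, -0.1, 0.1]
finger_gap: 85.4
grasp_force: 0.0
[-0.001, -0.014, 0.676] [0.004, -0.002, 0.006] rows>=3
-- [371.9, 285.7, 61.0, 1.816]
```

```bash
python3 -m crank '[[0,-0.01,0.2,0,0,0,-1],[0,-0.01,0.4,0,0,0,-1],[0,-0.01,0.6,0,0,0,-1],[0,-0.01,0.68,0,0,0,-1],[0,-0.01,0.68,0,0,0,-1],[0,-0.01,0.68,0,0,0,-1]]'
python3 -m crank '[[0,0,0,0,0,0,-0.6],[0,0,0,0,0,0,-0.2],[0,0,0,0,0,0,0.2],[0,0,0,0,0,0,0.4],[0,0,0,0,0,0,0.6],[0,0,0,0,0,0,0.7],[0,0,0,0,0,0,0.8],[0,0,0,0,0,0,1],[0,0,0,0,0,0,1],[0,0,0,0,0,0,1],[0,0,0,0,0,0,1],[0,0,0,0,0,0,1]]' 90
python3 -c "
from h import *
plan((371.9,285.7,61,1.816))"
```

```text
clock: 13.02
tool_pos: [372.6, 285.7, 60.1]
orientation: [1.929, 2.479, 0.003]
contact_force: [-0.6, -0.5, 1.1]
finger_gap: 85.9
grasp_force: 0.0
clock: 14.02
tool_pos: [371.3, 284.9, 59.3]
orientation: [1.929, 2.479, 0.0]
contact_force: [-0.8, -1.8, 9.5]
finger_gap: 6.8
grasp_force: 88.5
[0.004, 0.005, -0.012] [0.001, 0.001, 0.007] rows>=1
-- [371.9, 285.7, 61.0, 1.816]
```

```bash
python3 -m crank '[[0,0,-0.05,0,0,0,1],[0,0,-0.1,0,0,0,1],[0,0,-0.15,0,0,0,1],[0,0,-0.2,0,0,0,1],[0,0,-0.25,0,0,0,1],[0,0,-0.3,0,0,0,1],[0,0,-0.3,0,0,0,1],[0,0,-0.3,0,0,0,1]]'
python3 -c "
from h import *
a=grab('wrist')['pixels']; b=grab('side')['pixels'][200:360,60:280]; s=grab('scene')['pixels'][210:370,260:480]
cv2.imwrite('pics/lift.png',np.hstack([cv2.resize(a,(400,300)),np.zeros((300,0,3),np.uint8),cv2.resize(b,(400,300))]))"
```

```text
clock: 14.68
tool_pos: [371.4, 285.0, 104.3]
orientation: [1.929, 2.479, 0.002]
contact_force: [0.1, -0.1, -2.3]
finger_gap: 7.2
grasp_force: 88.0
```

View pics/lift.png

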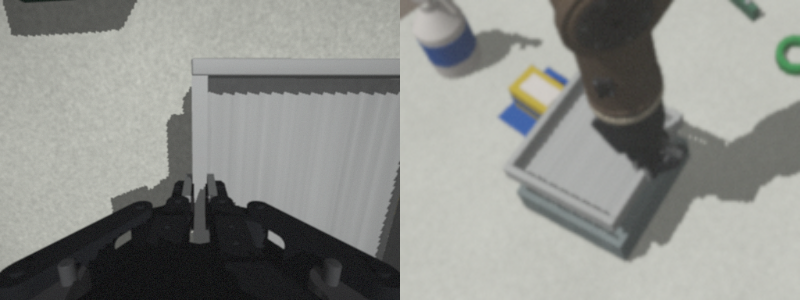

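```bash
python3 -c "
from h import *
plan((372,285,165,1.816),(516.2,48,165,1.446),(516.2,48.,30,1.446))"
```

```text
[0.001, 0.008, -0.41] [-0.001, 0.001, 0.007] rows>=2
-- [372.0, 285.0, 165.0, 1.816]
[-0.883, 0.275, -0.0] [0.0, -0.0, 0.37] rows>=4
[-0.817, 0.432, 0.0] [0.0, -0.0, 0.37] rows>=4
-- [516.2, 48.0, 165.0, 1.446]
[0.0, -0.0, 0.9] [0.0, -0.0, -0.0] rows>=4
-- [516.2, 48.0, 30.0, 1.446]
```

```bash
python3 -m crank '[[0,0,-0.1,0,0,0,1],[0,0,-0.2,0,0,0,1],[0,0,-0.3,0,0,0,1],[0,0,-0.41,0,0,0,1],[0,0,-0.41,0,0,0,1],[0,0,-0.41,0,0,0,1]]'
python3 -m crank '[[-0.1,0.03,0,0,0,0.04,1],[-0.25,0.08,0,0,0,0.1,1],[-0.42,0.13,0,0,0,0.18,1],[-0.6,0.19,0,0,0,0.25,1],[-0.75,0.23,0,0,0,0.31,1],[-0.88,0.275,0,0,0,0.37,1],[-0.88,0.275,0,0,0,0.37,1]]'
python3 -m crank '[[-0.1,0.05,0,0,0,0.04,1],[-0.25,0.13,0,0,0,0.1,1],[-0.42,0.22,0,0,0,0.18,1],[-0.6,0.32,0,0,0,0.25,1],[-0.75,0.39,0,0,0,0.31,1],[-0.82,0.43,0,0,0,0.37,1],[-0.82,0.43,0,0,0,0.37,1],[-0.82,0.43,0,0,0,0.37,1]]'
cat > f.py <<'E'
from h import *
import sys
# fence top edges: inner lines and outer lines
def seg(a,b,z): t=np.linspace(0,1,100)[:,None]; return np.c_[np.array(a)*(1-t)+np.array(b)*t,np.full(100,z)]
FE=[seg((0,10),(0,195),30),seg((-10,0),(-195,0),30),seg((15,-10),(15,195),30),seg((10,-15),(-195,-15),30)]
w=grab("wrist",sys.argv[1]); sc=grab("scene"); si=grab("side")
for c in (w,sc,si):
    for i in ((680,-70,-.125),(683,-73,-.12)):
        p,f=efit([c],FE,i,0,w=4); print("fence",np.round(p,4),round(f,1))
E
python3 f.py w5; python3 -c "
from h import *
plan((516.2,48,60,1.446))"
```

```text
clock: 15.33
tool_pos: [371.3, 285.0, 165.2]
orientation: [1.929, 2.479, 0.001]
contact_force: [-0.4, -0.4, -4.4]
finger_gap: 7.2
grasp_force: 88.4
clock: 15.92
tool_pos: [445.1, 162.1, 163.3]
orientation: [2.158, 2.282, -0.006]
contact_force: [-1.0, 0.2, -3.3]
finger_gap: 6.9
grasp_force: 88.4
clock: 16.58
tool_pos: [515.1, 48.6, 164.1]
orientation: [-2.351, -2.082, 0.002]
contact_force: [-0.7, 0.2, -2.9]
finger_gap: 6.7
grasp_force: 88.4
fence [ 6.764855e+02 -8.440010e+01 -3.997000e-01] 185.8
fence [ 6.647132e+02 -7.589210e+01 -3.628000e-01] 187.5
fence [ 6.825913e+02 -6.866490e+01 -1.179000e-01] 466.9
fence [ 6.824761e+02 -6.832980e+01 -1.190000e-01] 466.9
fence [ 6.870395e+02 -3.766620e+01 -9.280000e-02] 281.2
fence [ 6.559447e+02 -9.390760e+01 -2.377000e-01] 219.9
[-0.013, 0.011, 0.699] [-0.002, -0.001, 0.013] rows>=3
-- [516.2, 48.0, 60.0, 1.446]
```

View pics/w5.png

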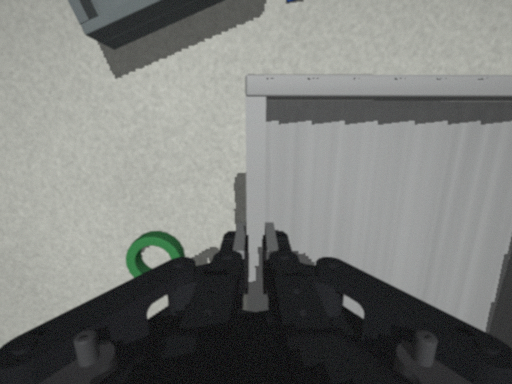

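```bash
python3 -m crank '[[0,0,0.15,0,0,0,1],[0,0,0.3,0,0,0,1],[0,0,0.5,0,0,0,1],[0,0,0.7,0,0,0,1],[0,0,0.85,0,0,0,1],[0,0,0.92,0,0,0,1],[0,0,0.92,0,0,0,1],[0,0,0.92,0,0,0,1]]'
python3 -c "
from h import *
plan((516.2,48,12,1.449))"
```

```text
clock: 17.4
tool_pos: [515.8, 49.4, 27.7]
orientation: [-2.35, -2.084, -0.0]
contact_force: [-0.0, 0.1, -3.3]
finger_gap: 7.2
grasp_force: 88.4
[-0.009, 0.004, 0.105] [-0.0, -0.001, 0.004] rows>=1
-- [516.2, 48.0, 12.0, 1.449]
```

```bash
python3 -m crank '[[0,0,0.03,0,0,0,1],[0,0,0.05,0,0,0,1],[0,0,0.07,0,0,0,1],[0,0,0.085,0,0,0,1],[0,0,0.1,0,0,0,1],[0,0,0.105,0,0,0,1],[0,0,0.105,0,0,0,1],[0,0,0.105,0,0,0,1]]'
```

```text
clock: 18.07
tool_pos: [515.9, 48.5, 11.7]
orientation: [2.352, 2.083, 0.0]
contact_force: [-0.9, -1.4, -3.3]
finger_gap: 6.8
grasp_force: 88.5
```

```bash
python3 -m crank '[[0,0,0.005,0,0,0,1],[0,0,0.01,0,0,0,1],[0,0,0.013,0,0,0,1],[0,0,0.013,0,0,0,1]]'
python3 -m crank '[[0,0,0,0,0,0,0.8],[0,0,0,0,0,0,0.6],[0,0,0,0,0,0,0.4],[0,0,0,0,0,0,0.2],[0,0,0,0,0,0,0],[0,0,0,0,0,0,-0.3],[0,0,0,0,0,0,-0.6],[0,0,0,0,0,0,-1],[0,0,0,0,0,0,-1],[0,0,0,0,0,0,-1]]'
python3 -m crank '[[0,0,-0.2,0,0,0,-1],[0,0,-0.4,0,0,0,-1],[0,0,-0.7,0,0,0,-1],[0,0,-0.9,0,0,0,-1],[-0.4,0,-0.99,0,0,0,-1],[-0.7,0,-0.99,0,0,0,-1],[-0.7,0,-0.99,0,0,0,-1]]'
python3 -m crank '[[-0.2,-0.5,-0.9,0,0,0,-1],[-0.2,-0.5,-0.9,0,0,0,-1],[-0.2,-0.5,-0.9,0,0,0,-1],[-0.2,-0.5,-0.9,0,0,0,-1],[-0.2,-0.5,-0.9,0,0,0,-1],[-0.2,-0.5,-0.9,0,0,0,-1]]'
cat > g.py <<'E'
from h import *
import sys
def seg(a,b,z): t=np.linspace(0,1,100)[:,None]; return np.c_[np.array(a)*(1-t)+np.array(b)*t,np.full(100,z)]
FE=[seg((0,10),(0,195),30),seg((-10,0),(-195,0),30),seg((15,-10),(15,195),30),seg((10,-15),(-195,-15),30)]
w=grab("wrist",sys.argv[1]); sc=grab("scene"); si=grab("side")
for n,c in zip(("w","sc","si"),(w,sc,si)):
    b=max((efit([c],FE,i,0,w=3) for i in ((680,-70,-.122),(682,-68,-.122),(679,-72,-.122))),key=lambda t:t[1]); print(n,"fence",np.round(b[0],4),round(b[1],1))
    b=max((efit([c],TR,i,0,w=3) for i in ((596,38,-.122),(600,34,-.122),(592,38,-.122),(596,34,-.122))),key=lambda t:t[1]); print(n,"tray",np.round(b[0],4),round(b[1],1))
E
python3 g.py w6
```

```text
clock: 18.4
tool_pos: [515.9, 48.5, 11.2]
orientation: [2.351, 2.082, 0.0]
contact_force: [-7.3, -2.0, 22.9]
finger_gap: 7.0
grasp_force: 92.1
clock: 19.23
tool_pos: [515.8, 48.5, 9.5]
orientation: [-2.352, -2.083, 0.0]
contact_force: [-0.7, -0.2, 0.4]
finger_gap: 85.4
grasp_force: 0.0
clock: 19.82
tool_pos: [502.9, -60.1, 159.1]
orientation: [2.352, 2.078, -0.001]
contact_force: [0.4, -1.1, -0.7]
finger_gap: 85.3
grasp_force: 0.0
clock: 20.32
tool_pos: [425.2, -77.0, 294.7]
orientation: [2.35, 2.079, 0.002]
contact_force: [1.3, -1.6, -0.5]
finger_gap: 85.4
grasp_force: 0.0
w fence [ 6.68884e+02 -7.62259e+01 -1.24100e-01] 514.6
w tray [ 5.963139e+02  3.979060e+01 -1.262000e-01] 285.7
sc fence [ 6.829209e+02 -6.126860e+01 -1.233000e-01] 586.9
sc tray [ 6.075308e+02  3.740400e+01 -1.185000e-01] 178.6
si fence [ 6.852073e+02 -6.412280e+01 -1.348000e-01] 457.1
si tray [ 5.713434e+02  5.308660e+01 -1.156000e-01] 173.3
```

View pics/w6.png

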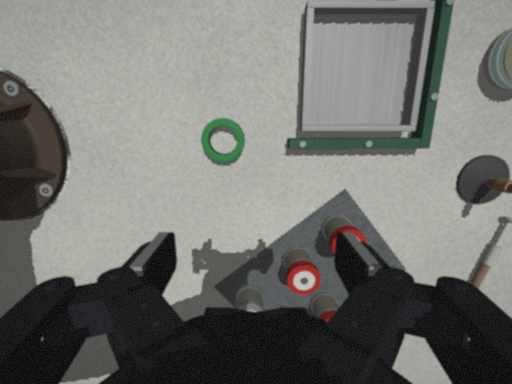

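```bash
python3 -c "
from h import *
plan((477,54.5,160,1.446),(477,54.5,14,1.446))"
```

```text
[0.908, 0.242, 0.881] [-0.003, -0.0, 0.008] rows>=5
-- [477.0, 54.5, 160.0, 1.446]
[0.0, -0.0, 0.973] [-0.0, -0.0, 0.0] rows>=4
-- [477.0, 54.5, 14.0, 1.446]
```

```bash
python3 -m crank '[[0.9,0.24,0.88,0,0,0.01,0.5],[0.9,0.24,0.88,0,0,0.01,1],[0.9,0.24,0.88,0,0,0.01,1],[0.9,0.24,0.88,0,0,0.01,1],[0.9,0.24,0.88,0,0,0.01,1],[0.9,0.24,0.88,0,0,0.01,1],[0.9,0.24,0.88,0,0,0.01,1],[0.9,0.24,0.88,0,0,0.01,1]]' 40
python3 -m crank '[[0,0,0.2,0,0,0,1],[0,0,0.45,0,0,0,1],[0,0,0.7,0,0,0,1],[0,0,0.85,0,0,0,1],[0,0,0.97,0,0,0,1],[0,0,0.97,0,0,0,1],[0,0,0.97,0,0,0,1]]'
python3 -m crank '[[0,0.03,0,0,0,0,1],[0,0.06,0,0,0,0,1],[0,0.09,0,0,0,0,1],[0,0.12,0,0,0,0,1],[0,0.14,0,0,0,0,1],[0,0.14,0,0,0,0,1]]'
python3 -c "
from h import *
plan((477,54.5,14,1.446))"
```

```text
clock: 21.13
tool_pos: [476.7, 53.0, 160.5]
orientation: [-2.355, -2.077, 0.002]
contact_force: [0.9, -0.5, 0.5]
finger_gap: -0.1
grasp_force: 0.0
clock: 21.72
tool_pos: [477.0, 52.2, 15.9]
orientation: [2.358, 2.076, -0.002]
contact_force: [0.4, -0.4, 0.7]
finger_gap: -0.1
grasp_force: 0.0
clock: 22.22
tool_pos: [498.7, 50.4, 15.9]
orientation: [2.357, 2.076, 0.001]
contact_force: [0.1, -0.1, -0.0]
finger_gap: -0.1
grasp_force: 0.0
[0.009, -0.147, 0.013] [0.001, -0.0, -0.004] rows>=1
-- [477.0, 54.5, 14.0, 1.446]
```

```bash
python3 -m crank '[[0,0.01,0,0,0,0,1],[0,0.02,0,0,0,0,1],[0,0.02,0,0,0,0,1]]'|grep -E 'pos|contact'
python3 -m crank '[[0,0.01,0,0,0,0,1],[0,0.02,0,0,0,0,1],[0,0.02,0,0,0,0,1]]'|grep -E 'pos|contact'
python3 -m crank '[[0,0.01,0,0,0,0,1],[0,0.02,0,0,0,0,1],[0,0.02,0,0,0,0,1]]'|grep -E 'pos|contact'
python3 -m crank '[[0,0.01,0,0,0,0,1],[0,0.01,0,0,0,0,1]]'|grep -E 'pos|contact'
python3 g.py w7
```

```text
tool_pos: [500.2, 50.2, 15.5]
contact_force: [-3.9, 1.3, 3.4]
tool_pos: [504.3, 49.7, 15.5]
contact_force: [-1.7, 0.5, -0.3]
tool_pos: [507.5, 49.3, 15.6]
contact_force: [-1.1, -0.6, -0.3]
tool_pos: [508.7, 49.2, 15.6]
contact_force: [-1.2, 0.1, -0.2]
w fence [ 6.56676e+02 -1.66117e+01 -5.96100e-01] 188.3
w tray [ 5.974882e+02  3.949280e+01 -1.222000e-01] 78.6
sc fence [ 6.833622e+02 -6.156120e+01 -1.229000e-01] 541.5
sc tray [ 6.061723e+02  3.738110e+01 -1.184000e-01] 169.7
si fence [ 6.790801e+02 -8.255340e+01 -1.226000e-01] 352.5
si tray [ 5.821767e+02  5.538130e+01 -1.321000e-01] 163.0
```

```bash
python3 -m crank '[[0,0.01,0,0,0,0,1],[0,0.01,0,0,0,0,1]]'|grep -E 'pos|contact'
python3 -m crank '[[0,0.006,0,0,0,0,1],[0,0.006,0,0,0,0,1]]'|grep -E 'pos|contact'
python3 -m crank '[[0,0.006,0,0,0,0,1],[0,0.006,0,0,0,0,1]]'|grep -E 'pos|contact'
```

```text
tool_pos: [509.6, 49.0, 15.6]
contact_force: [-2.6, 0.2, 2.3]
tool_pos: [509.7, 49.1, 15.5]
contact_force: [-5.8, 0.4, 3.8]
tool_pos: [509.7, 49.0, 15.5]
contact_force: [-10.1, 0.4, 7.2]
```

```bash
python3 -m crank '[[0,0.006,0,0,0,0,1],[0,0.006,0,0,0,0,1]]'|grep -E 'pos|contact'
python3 -m crank '[[0,0.006,0,0,0,0,1],[0,0.006,0,0,0,0,1]]'|grep -E 'pos|contact'
```

```text
tool_pos: [509.8, 49.0, 15.4]
contact_force: [-11.8, 1.8, 8.9]
tool_pos: [509.8, 48.9, 15.3]
contact_force: [-14.0, 1.6, 11.4]
```

```bash
python3 -m crank '[[0,-0.1,0,0,0,0,1],[0,-0.15,-0.2,0,0,0,1],[0,-0.15,-0.5,0,0,0,1],[0,-0.15,-0.5,0,0,0,1],[0,-0.15,-0.5,0,0,0,1]]'
python3 -c "
from h import *
plan((623,154,95,1.447),(623,154,15,1.447))"
```

```text
clock: 24.53
tool_pos: [493.5, 51.8, 93.2]
orientation: [2.355, 2.074, 0.008]
contact_force: [0.4, -0.0, -0.5]
finger_gap: -0.1
grasp_force: 0.0
[0.785, 0.77, -0.006] [0.012, -0.003, -0.006] rows>=4
-- [623.0, 154.0, 95.0, 1.447]
[-0.0, 0.0, 0.533] [0.0, 0.0, 0.0] rows>=2
-- [623.0, 154.0, 15.0, 1.447]
```

```bash
python3 -m crank '[[0.4,0.4,0,0,0,0,1],[0.78,0.77,0,0,0,0,1],[0.78,0.77,0,0,0,0,1],[0.78,0.77,0,0,0,0,1],[0.78,0.77,0,0,0,0,1],[0.78,0.77,0,0,0,0,1]]'|grep -E 'pos|contact'
python3 -m crank '[[0,0,0.2,0,0,0,1],[0,0,0.4,0,0,0,1],[0,0,0.53,0,0,0,1],[0,0,0.53,0,0,0,1],[0,0,0.53,0,0,0,1]]'|grep -E 'pos|contact'
python3 -m crank '[[-0.03,0,0,0,0,0,1],[-0.06,0,0,0,0,0,1],[-0.09,0,0,0,0,0,1],[-0.12,0,0,0,0,0,1],[-0.12,0,0,0,0,0,1]]'|grep -E 'pos|contact'
python3 -m crank '[[-0.015,0,0,0,0,0,1],[-0.03,0,0,0,0,0,1],[-0.03,0,0,0,0,0,1]]'|grep -E 'pos|contact'
python3 -m crank '[[-0.01,0,0,0,0,0,1],[-0.02,0,0,0,0,0,1],[-0.02,0,0,0,0,0,1]]'|grep -E 'pos|contact'
```

```text
tool_pos: [621.2, 154.9, 89.0]
contact_force: [-0.2, -0.7, -0.8]
tool_pos: [619.0, 151.7, 9.9]
contact_force: [-0.0, 0.1, 0.4]
tool_pos: [618.5, 133.2, 11.8]
contact_force: [-0.4, -0.1, 0.9]
tool_pos: [617.8, 131.1, 11.5]
contact_force: [1.0, 1.0, 1.4]
tool_pos: [617.4, 128.3, 11.4]
contact_force: [0.3, 3.0, 3.2]
```

```bash
python3 -m crank '[[-0.01,0,0,0,0,0,1],[-0.02,0,0,0,0,0,1],[-0.02,0,0,0,0,0,1]]'|grep -E 'pos|contact'
python3 -m crank '[[-0.01,0,0,0,0,0,1],[-0.02,0,0,0,0,0,1],[-0.02,0,0,0,0,0,1]]'|grep -E 'pos|contact'
python3 -m crank '[[-0.01,0,0,0,0,0,1],[-0.01,0,0,0,0,0,1]]'|grep -E 'pos|contact'
```

```text
tool_pos: [616.9, 124.7, 11.2]
contact_force: [1.1, 3.7, 3.1]
tool_pos: [616.4, 122.0, 11.2]
contact_force: [1.2, 5.6, 4.2]
tool_pos: [616.1, 121.9, 11.2]
contact_force: [1.0, 8.8, 2.1]
```

```bash
python3 -m crank '[[-0.01,0,0,0,0,0,1],[-0.01,0,0,0,0,0,1]]'|grep -E 'pos|contact'
python3 -m crank '[[-0.008,0,0,0,0,0,1],[-0.008,0,0,0,0,0,1]]'|grep -E 'pos|contact'
python3 -m crank '[[-0.008,0,0,0,0,0,1],[-0.008,0,0,0,0,0,1]]'|grep -E 'pos|contact'
```

```text
tool_pos: [616.1, 121.9, 11.3]
contact_force: [1.9, 11.5, -0.3]
tool_pos: [616.1, 121.9, 11.4]
contact_force: [2.7, 15.3, -1.9]
tool_pos: [616.2, 121.9, 11.6]
contact_force: [2.0, 18.2, -2.3]
```

```bash
python3 -m crank '[[0.1,0,0,0,0,0,1],[0.15,0,-0.2,0,0,0,1],[0.15,0,-0.5,0,0,0,1],[0.15,0,-0.9,0,0,0,1],[0.15,0,-0.9,0,0,0,1],[0.15,0,-0.9,0,0,0,1]]'|grep pos
python3 -c "
from h import *
plan((540,-50,330,1.447))"
```

```text
tool_pos: [620.8, 138.6, 151.3]
[-0.657, -0.183, -0.597] [0.006, -0.001, -0.004] rows>=4
[-0.657, -0.187, -0.596] [0.006, -0.001, -0.004] rows>=4
-- [540.0, -50.0, 330.0, 1.447]
```

```bash
python3 -m crank '[[-0.65,-0.18,-0.6,0,0,0,0],[-0.65,-0.18,-0.6,0,0,0,-1],[-0.65,-0.18,-0.6,0,0,0,-1],[-0.65,-0.18,-0.6,0,0,0,-1],[-0.65,-0.18,-0.6,0,0,0,-1]]'|grep pos
python3 -m crank '[[-0.65,-0.18,-0.6,0,0,0,-1],[-0.65,-0.18,-0.6,0,0,0,-1],[-0.65,-0.18,-0.6,0,0,0,-1],[-0.65,-0.18,-0.6,0,0,0,-1],[-0.65,-0.18,-0.6,0,0,0,-1],[-0.65,-0.18,-0.6,0,0,0,-1],[-0.65,-0.18,-0.6,0,0,0,-1]]'|grep pos
python3 g.py w8
```

```text
tool_pos: [579.7, 41.1, 237.5]
tool_pos: [540.1, -46.2, 324.1]
w fence [ 6.807592e+02 -6.726440e+01 -1.195000e-01] 608.6
w tray [ 5.969055e+02  2.853430e+01 -1.154000e-01] 243.9
sc fence [ 6.824993e+02 -6.928600e+01 -1.196000e-01] 608.1
sc tray [ 6.076725e+02  4.452470e+01 -1.212000e-01] 150.1
si fence [ 6.795659e+02 -8.316650e+01 -1.195000e-01] 352.1
si tray [ 5.814757e+02  4.164130e+01 -1.247000e-01] 178.3
```

View pics/w8.png

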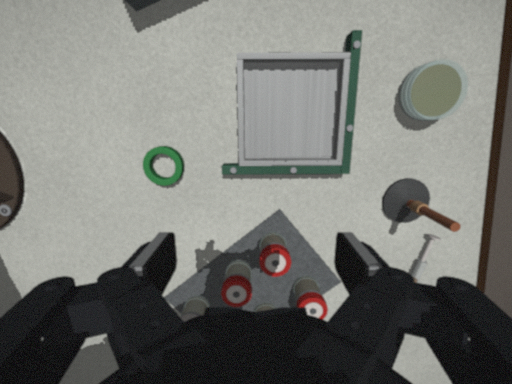

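```bash
cat > j.py <<'E'
from h import *
sc=grab("scene","sj"); si=grab("side")
for n,c in (("sc",sc),("si",si)):
    for ce,m,a in blobs(reds(c),40):
        g=ray(c,ce,68)[:2]; p,f=fit([c],[hullm(m)],LID,g,3,False); print(n,np.round(ce),a,np.round(p,1),round(f,1))
for uv in ((203,114),(235,118)): print("white",ray(sc,uv,73).round())
m=hullm(fillbig(near(rng(sc,(15,80,40),(38,255,255)),proj(sc,[[617,285,30]])[0],32))); print("box",fit([sc],[m],[box(-45,45,-25,25,14,50)],(616.5,285.5,.118),3))
E
python3 j.py
```

```text
sc [190. 133.] 154 [ 520.8 -361.6] 1.3
sc [220. 147.] 158 [ 479.3 -261.6] 0.6
sc [173. 157.] 173 [ 606.7 -310.6] 1.5
sc [208. 170.] 182 [ 551.8 -210. ] 1.4
sc [128. 222.] 57 [ 797.3 -176.5] 233.8
si [277. 136.] 88 [ 605.3 -308.8] 4.3
si [306. 139.] 92 [ 521.2 -361.2] 3.0
si [270. 158.] 119 [ 553.5 -210.7] 1.8
si [298. 161.] 96 [ 478.2 -260.7] 5.8
white [ 452. -400.   73.]
white [ 384. -328.   73.]
box (array([6.13942366e+02, 2.83759718e+02, 1.19451633e-01]), np.float64(17.860933132582588))
```

```bash
python3 -c "
from h import *
a=cv2.imread('pics/sj.png'); cv2.imwrite('pics/sj2.png',cv2.resize(a[90:320,140:380],None,fx=2.5,fy=2.5))"
```

```text
(no output)
```

View pics/sj2.png

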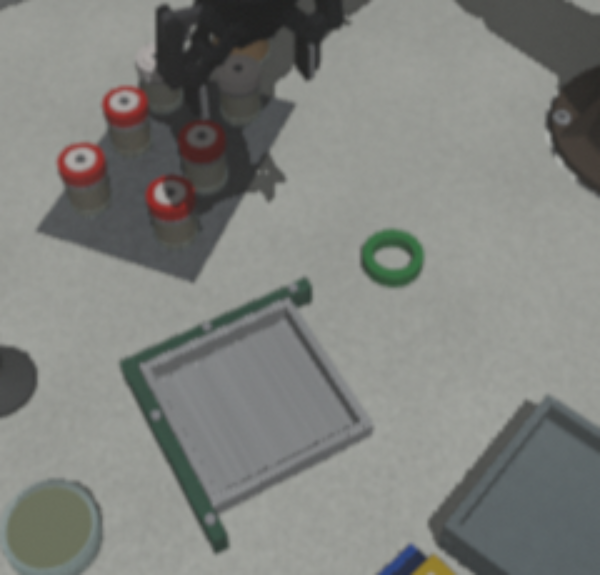

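```bash
python3 -c "
from h import *
plan((552.3,-210.4,150,1.451),(552.3,-210.4,42,1.451))"
```

```text
[-0.536, 0.108, 0.584] [-0.001, -0.0, -0.005] rows>=3
[-0.536, 0.106, 0.584] [-0.001, -0.0, -0.005] rows>=3
-- [552.3, -210.4, 150.0, 1.451]
[-0.0, -0.0, 0.72] [0.0, -0.0, 0.0] rows>=3
-- [552.3, -210.4, 42.0, 1.451]
```

```bash
python3 -m crank '[[-0.54,0.11,0.58,0,0,0,-1],[-0.54,0.11,0.58,0,0,0,-1],[-0.54,0.11,0.58,0,0,0,-1],[-0.54,0.11,0.58,0,0,0,-1],[-0.54,0.11,0.58,0,0,0,-1]]'|grep pos
python3 -m crank '[[-0.53,0.11,0.58,0,0,0,-1],[-0.53,0.11,0.58,0,0,0,-1],[-0.53,0.11,0.58,0,0,0,-1],[-0.53,0.11,0.58,0,0,0,-1],[-0.53,0.11,0.58,0,0,0,-1],[-0.53,0.11,0.58,0,0,0,-1],[-0.53,0.11,0.58,0,0,0,-1]]'|grep pos
cat > k.py <<'E'
from h import *
import sys
z=float(sys.argv[1]); J=[tuple(map(float,a.split(','))) for a in sys.argv[2:]]
for cn in ("scene","side"):
    c=grab(cn)
    for ce,m,a in blobs(reds(c),40):
        g=ray(c,ce,68)[:2]
        if -430<g[1]<-150: print(cn,np.round(fit([c],[hullm(m)],LID,g,3,False)[0],1),a)
for j in J: plan((*j,z,1.451))
E
python3 k.py 42 552.3,-210.4
```

```text
tool_pos: [545.5, -131.8, 236.9]
tool_pos: [554.5, -209.2, 153.9]
scene [ 519.  -348.7] 71
scene [ 479.3 -261.5] 167
scene [ 607.  -310.4] 163
scene [ 551.3 -210.4] 199
scene [ 797.9 -179.7] 57
side [ 615.1 -300.6] 42
side [ 520.9 -360. ] 78
side [ 552.8 -211.2] 129
side [ 479.8 -260.3] 127
[-0.005, -0.013, 0.744] [0.005, 0.0, -0.008] rows>=3
-- [552.3, -210.4, 42.0, 1.451]
```

```bash
python3 -m crank '[[0,-0.01,0.2,0,0,0,-1],[0,-0.01,0.4,0,0,0,-1],[0,-0.01,0.6,0,0,0,-1],[0,-0.01,0.74,0,0,0,-1],[0,-0.01,0.74,0,0,0,-1],[0,-0.01,0.74,0,0,0,-1]]'|grep -E 'pos|contact'
python3 -m crank '[[0,0,0,0,0,0,-0.6],[0,0,0,0,0,0,-0.3],[0,0,0,0,0,0,0],[0,0,0,0,0,0,0.4],[0,0,0,0,0,0,1],[0,0,0,0,0,0,1],[0,0,0,0,0,0,1],[0,0,0,0,0,0,1],[0,0,0,0,0,0,1]]' 40
python3 -m crank '[[0,0,-0.1,0,0,0,1],[0,0,-0.3,0,0,0,1],[0,0,-0.5,0,0,0,1],[0,0,-0.7,0,0,0,1],[0,0,-0.85,0,0,0,1],[0,0,-0.85,0,0,0,1],[0,0,-0.85,0,0,0,1]]'
python3 -c "
from h import *
plan((651.4,60.9,170,1.451))"
```

```text
tool_pos: [551.5, -210.3, 41.4]
contact_force: [0.0, -0.1, 0.4]
clock: 31.63
tool_pos: [552.7, -211.4, 43.1]
orientation: [2.355, 2.075, 0.002]
contact_force: [-1.9, 0.5, 8.0]
finger_gap: 52.1
grasp_force: 40.4
clock: 32.22
tool_pos: [552.4, -211.4, 170.6]
orientation: [2.355, 2.074, 0.002]
contact_force: [-0.1, -0.1, -1.3]
finger_gap: 52.2
grasp_force: 42.6
[0.942, 0.213, 0.002] [0.004, 0.001, -0.007] rows>=4
[0.941, 0.216, 0.002] [0.004, 0.001, -0.007] rows>=4
-- [651.4, 60.9, 170.0, 1.451]
```

```bash
python3 -m crank '[[0.1,0.02,0,0,0,0,1],[0.3,0.07,0,0,0,0,1],[0.5,0.11,0,0,0,0,1],[0.7,0.16,0,0,0,0,1],[0.85,0.19,0,0,0,0,1],[0.94,0.21,0,0,0,0,1],[0.94,0.21,0,0,0,0,1]]'|grep pos
python3 -m crank '[[0.1,0.02,0,0,0,0,1],[0.3,0.07,0,0,0,0,1],[0.5,0.11,0,0,0,0,1],[0.7,0.16,0,0,0,0,1],[0.85,0.19,0,0,0,0,1],[0.94,0.21,0,0,0,0,1],[0.94,0.21,0,0,0,0,1],[0.94,0.21,0,0,0,0,1]]'|grep pos
python3 -c "
from h import *
plan((651.4,60.9,49,1.451))"
```

```text
tool_pos: [600.6, -71.1, 167.8]
tool_pos: [649.2, 59.6, 167.8]
[0.012, 0.015, 0.792] [-0.002, 0.003, -0.013] rows>=3
-- [651.4, 60.9, 49.0, 1.451]
```

```bash
python3 -m crank '[[0.01,0.015,0.15,0,0,0,1],[0.01,0.015,0.3,0,0,0,1],[0.01,0.015,0.45,0,0,0,1],[0.01,0.015,0.6,0,0,0,1],[0.01,0.015,0.7,0,0,0,1],[0.01,0.015,0.76,0,0,0,1],[0.01,0.015,0.76,0,0,0,1],[0.01,0.015,0.76,0,0,0,1]]'|grep -E 'pos|contact'
python3 -c "
from h import *
plan((651.4,60.9,48,1.451))"
```

```text
tool_pos: [651.9, 60.4, 54.7]
contact_force: [-0.0, 0.3, -1.5]
[0.003, -0.004, 0.045] [-0.001, 0.002, -0.016] rows>=1
-- [651.4, 60.9, 48.0, 1.451]
```

```bash
python3 -m crank '[[0,0,0.02,0,0,0,1],[0,0,0.035,0,0,0,1],[0,0,0.045,0,0,0,1],[0,0,0.045,0,0,0,1]]'|grep -E 'pos|contact'
python3 -m crank '[[0,0,0,0,0,0,-0.2],[0,0,0,0,0,0,-0.3],[0,0,0,0,0,0,-0.4],[0,0,0,0,0,0,-0.55],[0,0,0,0,0,0,-0.55],[0,0,0,0,0,0,-0.55]]'|grep -E 'pos|contact|gap'
python3 -m crank '[[0,0,-0.2,0,0,0,-0.55],[0,0,-0.4,0,0,0,-0.55],[0,0,-0.65,0,0,0,-0.55],[0,0,-0.85,0,0,0,-0.55],[0,0,-0.85,0,0,0,-1],[0,0,-0.85,0,0,0,-1]]'|grep -E 'pos|contact|gap'
python3 k.py 170 479.3,-261.2
```

```text
tool_pos: [652.4, 62.0, 48.4]
contact_force: [0.4, -0.5, -1.5]
tool_pos: [651.9, 61.9, 47.9]
contact_force: [-0.6, -0.1, -0.6]
finger_gap: 66.1
tool_pos: [653.1, 62.3, 177.6]
contact_force: [-0.7, -0.8, -0.6]
finger_gap: 85.2
scene [ 533.1 -364.3] 73
scene [ 606.2 -310.6] 174
side [ 606.7 -309.1] 81
side [ 520.8 -359.9] 89
side [ 480.1 -262.7] 121
[-0.76, -0.289, 0.011] [-0.001, 0.0, -0.004] rows>=3
[-0.759, -0.291, 0.011] [-0.001, 0.0, -0.004] rows>=3
[-0.758, -0.292, 0.01] [-0.001, 0.0, -0.004] rows>=3
-- [479.3, -261.2, 170.0, 1.451]
```

```bash
python3 -m crank '[[-0.76,-0.29,0,0,0,0,-1],[-0.76,-0.29,0,0,0,0,-1],[-0.76,-0.29,0,0,0,0,-1],[-0.76,-0.29,0,0,0,0,-1],[-0.76,-0.29,0,0,0,0,-1]]'|grep pos
python3 -m crank '[[-0.76,-0.29,0,0,0,0,-1],[-0.76,-0.29,0,0,0,0,-1],[-0.76,-0.29,0,0,0,0,-1],[-0.76,-0.29,0,0,0,0,-1],[-0.76,-0.29,0,0,0,0,-1]]'|grep pos
python3 -m crank '[[-0.76,-0.29,0,0,0,0,-1],[-0.76,-0.29,0,0,0,0,-1],[-0.76,-0.29,0,0,0,0,-1],[-0.76,-0.29,0,0,0,0,-1],[-0.76,-0.29,0,0,0,0,-1],[-0.76,-0.29,0,0,0,0,-1],[-0.76,-0.29,0,0,0,0,-1]]'|grep pos
python3 k.py 42 479.5,-261.8
```

```text
tool_pos: [592.6, -49.3, 173.6]
tool_pos: [535.8, -155.1, 174.2]
tool_pos: [480.9, -258.4, 175.2]
scene [ 521.5 -361. ] 143
scene [ 478.8 -261.6] 179
scene [ 606.5 -310.5] 172
scene [ 797.1 -178.2] 61
side [ 605.9 -308.7] 85
side [ 522.6 -356.7] 74
side [ 480.6 -262.6] 136
[-0.021, -0.005, 0.889] [0.001, -0.002, -0.006] rows>=4
-- [479.5, -261.8, 42.0, 1.451]
```

```bash
python3 -m crank '[[-0.02,-0.005,0.2,0,0,0,-1],[-0.02,-0.005,0.4,0,0,0,-1],[-0.02,-0.005,0.6,0,0,0,-1],[-0.02,-0.005,0.8,0,0,0,-1],[-0.02,-0.005,0.89,0,0,0,-1],[-0.02,-0.005,0.89,0,0,0,-1],[-0.02,-0.005,0.89,0,0,0,-1]]'|grep -E 'pos|contact'
python3 -m crank '[[0,0,0,0,0,0,-0.6],[0,0,0,0,0,0,-0.3],[0,0,0,0,0,0,0],[0,0,0,0,0,0,0.4],[0,0,0,0,0,0,1],[0,0,0,0,0,0,1],[0,0,0,0,0,0,1],[0,0,0,0,0,0,1],[0,0,0,0,0,0,1]]' 40
python3 -m crank '[[0,0,-0.1,0,0,0,1],[0,0,-0.3,0,0,0,1],[0,0,-0.5,0,0,0,1],[0,0,-0.7,0,0,0,1],[0,0,-0.85,0,0,0,1],[0,0,-0.85,0,0,0,1],[0,0,-0.85,0,0,0,1]]'
python3 -c "
from h import *
plan((572,70.5,170,1.451))"
```

```text
tool_pos: [478.7, -262.6, 41.6]
contact_force: [0.4, -0.7, -0.6]
clock: 38.42
tool_pos: [479.3, -264.2, 43.4]
orientation: [2.355, 2.075, 0.001]
contact_force: [-1.9, 1.6, 6.5]
finger_gap: 51.9
grasp_force: 40.6
clock: 39.0
tool_pos: [479.0, -264.4, 171.1]
orientation: [2.355, 2.074, 0.001]
contact_force: [-0.3, -0.0, -2.5]
finger_gap: 51.6
grasp_force: 42.7
[0.764, 0.111, 0.001] [0.002, 0.001, -0.005] rows>=3
[0.764, 0.113, 0.002] [0.002, 0.001, -0.005] rows>=3
[0.764, 0.115, 0.002] [0.002, 0.001, -0.005] rows>=3
-- [572.0, 70.5, 170.0, 1.451]
```

```bash
python3 -m crank '[[0.1,0.02,0,0,0,0,1],[0.3,0.05,0,0,0,0,1],[0.5,0.07,0,0,0,0,1],[0.7,0.1,0,0,0,0,1],[0.76,0.11,0,0,0,0,1],[0.76,0.11,0,0,0,0,1]]'|grep pos
python3 -m crank '[[0.1,0.02,0,0,0,0,1],[0.3,0.05,0,0,0,0,1],[0.5,0.07,0,0,0,0,1],[0.7,0.1,0,0,0,0,1],[0.76,0.11,0,0,0,0,1],[0.76,0.11,0,0,0,0,1]]'|grep pos
python3 -m crank '[[0.1,0.02,0,0,0,0,1],[0.3,0.05,0,0,0,0,1],[0.5,0.07,0,0,0,0,1],[0.7,0.1,0,0,0,0,1],[0.76,0.11,0,0,0,0,1],[0.76,0.11,0,0,0,0,1],[0.76,0.11,0,0,0,0,1]]'|grep pos
python3 -c "
from h import *
plan((572,69,49,1.451))"
```

```text
tool_pos: [509.1, -149.2, 168.6]
tool_pos: [539.8, -39.4, 168.7]
tool_pos: [570.1, 67.3, 168.5]
[0.014, 0.012, 0.796] [-0.003, 0.003, -0.014] rows>=3
-- [572.0, 69.0, 49.0, 1.451]
```

```bash
python3 -m crank '[[0.01,0.01,0.15,0,0,0,1],[0.01,0.01,0.3,0,0,0,1],[0.01,0.01,0.45,0,0,0,1],[0.01,0.01,0.6,0,0,0,1],[0.01,0.01,0.7,0,0,0,1],[0.01,0.01,0.76,0,0,0,1],[0.01,0.01,0.76,0,0,0,1],[0.01,0.01,0.76,0,0,0,1]]'|grep -E 'pos|contact'
python3 -c "
from h import *
plan((572,69,48.2,1.451))"
```

```text
tool_pos: [572.1, 68.9, 55.3]
contact_force: [0.2, -0.0, -1.3]
[0.0, -0.0, 0.048] [-0.001, 0.002, -0.016] rows>=1
-- [572.0, 69.0, 48.2, 1.451]
```

```bash
python3 -m crank '[[0,0,0.02,0,0,0,1],[0,0,0.035,0,0,0,1],[0,0,0.046,0,0,0,1],[0,0,0.046,0,0,0,1]]'|grep -E 'pos|contact'
python3 -m crank '[[0,0,0,0,0,0,-0.2],[0,0,0,0,0,0,-0.3],[0,0,0,0,0,0,-0.4],[0,0,0,0,0,0,-0.5],[0,0,0,0,0,0,-0.5],[0,0,0,0,0,0,-0.5]]'|grep -E 'pos|contact|gap'
python3 -m crank '[[0,0,-0.2,0,0,0,-0.5],[0,0,-0.4,0,0,0,-0.5],[0,0,-0.65,0,0,0,-0.5],[0,0,-0.85,0,0,0,-0.5],[0,0,-0.85,0,0,0,-1],[0,0,-0.85,0,0,0,-1]]'|grep -E 'pos|contact|gap'
python3 k.py 170 606.3,-309.8
```

```text
tool_pos: [572.2, 70.4, 48.6]
contact_force: [-0.1, 0.2, -1.6]
tool_pos: [572.2, 70.5, 48.5]
contact_force: [0.2, -0.6, 0.1]
finger_gap: 64.2
tool_pos: [573.3, 70.8, 177.9]
contact_force: [0.3, -0.5, 0.5]
finger_gap: 84.7
scene [ 520.9 -361.6] 152
scene [ 606.7 -310.6] 173
scene [ 800.3 -177.9] 60
side [ 606.3 -309.2] 79
side [ 520.8 -360. ] 88
[-0.828, 0.183, 0.012] [-0.001, 0.0, -0.004] rows>=4
[-0.828, 0.181, 0.012] [-0.001, 0.0, -0.004] rows>=4
[-0.829, 0.179, 0.012] [-0.001, 0.0, -0.004] rows>=4
-- [606.3, -309.8, 170.0, 1.451]
```

```bash
python3 -m crank '[[-0.83,0.18,0,0,0,0,-1],[-0.83,0.18,0,0,0,0,-1],[-0.83,0.18,0,0,0,0,-1],[-0.83,0.18,0,0,0,0,-1],[-0.83,0.18,0,0,0,0,-1]]'|grep pos
python3 -m crank '[[-0.83,0.18,0,0,0,0,-1],[-0.83,0.18,0,0,0,0,-1],[-0.83,0.18,0,0,0,0,-1],[-0.83,0.18,0,0,0,0,-1],[-0.83,0.18,0,0,0,0,-1]]'|grep pos
python3 -m crank '[[-0.83,0.18,0,0,0,0,-1],[-0.83,0.18,0,0,0,0,-1],[-0.83,0.18,0,0,0,0,-1],[-0.83,0.18,0,0,0,0,-1],[-0.83,0.18,0,0,0,0,-1],[-0.83,0.18,0,0,0,0,-1],[-0.83,0.18,0,0,0,0,-1]]'|grep pos
python3 k.py 42 606.5,-309.5
```

```text
tool_pos: [582.3, -60.7, 173.8]
tool_pos: [593.6, -185.9, 174.2]
tool_pos: [606.1, -306.7, 175.7]
scene [ 521.4 -360.7] 155
scene [ 606.7 -310.5] 175
scene [ 797.  -178.9] 66
side [ 606.6 -309.2] 86
side [ 520.3 -360.2] 100
[-0.014, 0.005, 0.894] [-0.0, -0.002, -0.006] rows>=4
-- [606.5, -309.5, 42.0, 1.451]
```

```bash
python3 -m crank '[[-0.01,0.005,0.2,0,0,0,-1],[-0.01,0.005,0.4,0,0,0,-1],[-0.01,0.005,0.6,0,0,0,-1],[-0.01,0.005,0.8,0,0,0,-1],[-0.01,0.005,0.89,0,0,0,-1],[-0.01,0.005,0.89,0,0,0,-1],[-0.01,0.005,0.89,0,0,0,-1]]'|grep -E 'pos|contact'
python3 -m crank '[[0,0,0,0,0,0,-0.6],[0,0,0,0,0,0,-0.3],[0,0,0,0,0,0,0],[0,0,0,0,0,0,0.4],[0,0,0,0,0,0,1],[0,0,0,0,0,0,1],[0,0,0,0,0,0,1],[0,0,0,0,0,0,1],[0,0,0,0,0,0,1]]' 40
python3 -m crank '[[0,0,-0.1,0,0,0,1],[0,0,-0.3,0,0,0,1],[0,0,-0.5,0,0,0,1],[0,0,-0.7,0,0,0,1],[0,0,-0.85,0,0,0,1],[0,0,-0.85,0,0,0,1],[0,0,-0.85,0,0,0,1]]'
python3 -c "
from h import *
plan((642,-20,170,1.451))"
```

```text
tool_pos: [606.4, -311.0, 42.9]
contact_force: [-0.5, -0.9, 0.2]
clock: 45.53
tool_pos: [607.2, -312.1, 44.7]
orientation: [2.355, 2.075, 0.002]
contact_force: [-1.3, 0.7, 6.1]
finger_gap: 51.7
grasp_force: 40.8
clock: 46.12
tool_pos: [607.0, -312.1, 172.9]
orientation: [2.354, 2.074, 0.002]
contact_force: [0.0, -0.2, -1.8]
finger_gap: 51.8
grasp_force: 42.5
[0.981, -0.007, 0.008] [0.004, 0.001, -0.006] rows>=4
[0.981, -0.004, 0.009] [0.004, 0.001, -0.006] rows>=4
-- [642.0, -20.0, 170.0, 1.451]
```

```bash
python3 -m crank '[[0.1,0,0,0,0,0,1],[0.3,0,0,0,0,0,1],[0.5,0,0,0,0,0,1],[0.7,0,0,0,0,0,1],[0.85,0,0,0,0,0,1],[0.98,0,0,0,0,0,1],[0.98,0,0,0,0,0,1]]'|grep pos
python3 -m crank '[[0.1,0,0,0,0,0,1],[0.3,0,0,0,0,0,1],[0.5,0,0,0,0,0,1],[0.7,0,0,0,0,0,1],[0.85,0,0,0,0,0,1],[0.98,0,0,0,0,0,1],[0.98,0,0,0,0,0,1],[0.98,0,0,0,0,0,1]]'|grep pos
python3 -c "
from h import *
plan((642,-20.5,49.7,1.451))"
```

```text
tool_pos: [624.3, -158.7, 169.3]
tool_pos: [642.5, -18.3, 169.3]
[-0.015, -0.0, 0.797] [-0.003, -0.0, -0.008] rows>=3
-- [642.0, -20.5, 49.7, 1.451]
```

```bash
python3 -m crank '[[-0.02,0,0.15,0,0,0,1],[-0.02,0,0.3,0,0,0,1],[-0.02,0,0.45,0,0,0,1],[-0.02,0,0.6,0,0,0,1],[-0.02,0,0.7,0,0,0,1],[-0.02,0,0.76,0,0,0,1],[-0.02,0,0.76,0,0,0,1],[-0.02,0,0.76,0,0,0,1]]'|grep -E 'pos|contact'
python3 -c "
from h import *
plan((642,-20.5,49.7,1.451))"
```

```text
tool_pos: [642.6, -23.9, 55.9]
contact_force: [-0.1, 0.9, -1.4]
[0.022, -0.007, 0.041] [-0.001, 0.001, -0.015] rows>=1
-- [642.0, -20.5, 49.7, 1.451]
```

```bash
python3 -m crank '[[0.01,0,0.015,0,0,0,1],[0.02,0,0.03,0,0,0,1],[0.02,0,0.04,0,0,0,1],[0.02,0,0.04,0,0,0,1]]'|grep -E 'pos|contact'
python3 -m crank '[[0,0,0,0,0,0,-0.2],[0,0,0,0,0,0,-0.3],[0,0,0,0,0,0,-0.4],[0,0,0,0,0,0,-0.5],[0,0,0,0,0,0,-0.5],[0,0,0,0,0,0,-0.5]]'|grep -E 'pos|contact|gap'
python3 -m crank '[[0,0,-0.2,0,0,0,-0.5],[0,0,-0.4,0,0,0,-0.5],[0,0,-0.65,0,0,0,-0.5],[0,0,-0.85,0,0,0,-0.5],[0,0,-0.85,0,0,0,-1],[0,0,-0.85,0,0,0,-1]]'|grep -E 'pos|contact|gap'
python3 k.py 170 520.9,-360
```

```text
tool_pos: [643.2, -19.9, 50.2]
contact_force: [0.1, 0.1, -1.1]
tool_pos: [643.1, -20.2, 50.1]
contact_force: [-0.2, -1.0, 0.4]
finger_gap: 63.9
tool_pos: [644.2, -19.9, 179.6]
contact_force: [-0.4, 0.2, -0.5]
finger_gap: 84.5
scene [ 797.  -177.2] 61
side [ 521.5 -359.4] 89
[-0.783, -0.173, 0.015] [-0.001, 0.0, -0.004] rows>=3
[-0.782, -0.175, 0.015] [-0.001, 0.0, -0.004] rows>=3
[-0.782, -0.176, 0.015] [-0.001, 0.0, -0.004] rows>=3
-- [520.9, -360.0, 170.0, 1.451]
```

```bash
python3 -m crank '[[-0.78,-0.17,0,0,0,0,-1],[-0.78,-0.17,0,0,0,0,-1],[-0.78,-0.17,0,0,0,0,-1],[-0.78,-0.17,0,0,0,0,-1],[-0.78,-0.17,0,0,0,0,-1]]'|grep pos
python3 -m crank '[[-0.78,-0.17,0,0,0,0,-1],[-0.78,-0.17,0,0,0,0,-1],[-0.78,-0.17,0,0,0,0,-1],[-0.78,-0.17,0,0,0,0,-1],[-0.78,-0.17,0,0,0,0,-1]]'|grep pos
python3 -m crank '[[-0.78,-0.17,0,0,0,0,-1],[-0.78,-0.17,0,0,0,0,-1],[-0.78,-0.17,0,0,0,0,-1],[-0.78,-0.17,0,0,0,0,-0.65],[-0.78,-0.17,0,0,0,0,-0.65],[-0.78,-0.17,0,0,0,0,-0.65],[-0.78,-0.17,0,0,0,0,-0.65]]'|grep pos
python3 k.py 42 520.9,-360; python3 -c "
from h import *
w=grab('wrist','w9'); h=hsv(w)
m=((h[...,1]<40)&(h[...,2]>150)).astype(np.uint8)*255
print([(b[0].round(),b[2],ray(w,b[0],73).round()) for b in blobs(m,150)][:10], proj(w,[[521,-361,70],[452,-402,73],[388,-328,73]]).round())"
```

```text
tool_pos: [601.2, -136.6, 175.5]
tool_pos: [561.9, -247.5, 176.1]
tool_pos: [524.5, -355.6, 177.3]
scene [ 520.7 -362.9] 162
scene [ 796.6 -175.2] 61
side [ 521.4 -361.2] 93
[-0.028, -0.019, 0.903] [0.001, -0.002, -0.005] rows>=4
-- [520.9, -360.0, 42.0, 1.451]
[(array([ 74., 125.]), np.int32(40142), array([ 370., -273.,   73.])), (array([407., 156.]), np.int32(54352), array([ 669., -339.,   73.])), (array([253., 196.]), np.int32(802), array([ 522., -359.,   73.])), (array([196., 233.]), np.int32(597), array([ 460., -391.,   73.])), (array([190., 292.]), np.int32(388), array([ 441., -457.,   73.])), (array([399., 355.]), np.int32(1812), array([ 666., -570.,   73.]))] [[252. 197.]
 [190. 244.]
 [110. 181.]]
```

```bash
python3 -m crank '[[-0.02,-0.02,0,0,0,0.25,-0.65],[-0.02,-0.02,0,0,0,0.5,-0.65],[-0.02,-0.02,0,0,0,0.7,-0.65],[-0.02,-0.02,0,0,0,0.88,-0.65],[-0.02,-0.02,0,0,0,0.88,-0.65],[-0.02,-0.02,0,0,0,0.88,-0.65],[-0.02,-0.02,0,0,0,0.88,-0.65]]'|grep pos
python3 -c "
from h import *
plan((521.1,-360.5,42,1.01))"
```

```text
tool_pos: [519.9, -360.8, 177.5]
[0.006, 0.005, 0.903] [0.0, -0.0, -0.003] rows>=4
-- [521.1, -360.5, 42.0, 1.01]
```

```bash
python3 -m crank '[[0.01,0.005,0.2,0,0,0,-0.65],[0.01,0.005,0.4,0,0,0,-0.65],[0.01,0.005,0.6,0,0,0,-0.65],[0.01,0.005,0.8,0,0,0,-0.65],[0.01,0.005,0.9,0,0,0,-0.65],[0.01,0.005,0.9,0,0,0,-0.65],[0.01,0.005,0.9,0,0,0,-0.65]]'|grep -E 'pos|contact'
python3 -m crank '[[0,0,0,0,0,0,-0.4],[0,0,0,0,0,0,-0.3],[0,0,0,0,0,0,0],[0,0,0,0,0,0,0.4],[0,0,0,0,0,0,1],[0,0,0,0,0,0,1],[0,0,0,0,0,0,1],[0,0,0,0,0,0,1],[0,0,0,0,0,0,1]]' 40
python3 -m crank '[[0,0,-0.1,0,0,0,1],[0,0,-0.3,0,0,0,1],[0,0,-0.5,0,0,0,1],[0,0,-0.7,0,0,0,1],[0,0,-0.85,0,0,0,1],[0,0,-0.85,0,0,0,1],[0,0,-0.85,0,0,0,1]]'
python3 -c "
from h import *
plan((562.4,-10,170,1.451))"
```

```text
tool_pos: [520.9, -360.0, 42.1]
contact_force: [0.6, 0.5, 1.7]
clock: 52.95
tool_pos: [522.2, -361.0, 44.5]
orientation: [2.751, 1.512, 0.002]
contact_force: [-1.0, 1.5, 6.8]
finger_gap: 52.3
grasp_force: 41.1
clock: 53.53
tool_pos: [521.9, -361.0, 172.2]
orientation: [2.75, 1.511, 0.003]
contact_force: [-0.2, -0.1, -2.2]
finger_gap: 51.6
grasp_force: 42.5
[0.707, -0.342, 0.003] [0.003, 0.001, -0.298] rows>=3
[0.749, -0.234, 0.004] [0.003, 0.001, -0.298] rows>=3
[0.776, -0.12, 0.004] [0.003, 0.001, -0.298] rows>=3
-- [562.4, -10.0, 170.0, 1.451]
```

```bash
python3 -m crank '[[0.1,-0.05,0,0,0,-0.04,1],[0.3,-0.15,0,0,0,-0.12,1],[0.5,-0.24,0,0,0,-0.2,1],[0.65,-0.31,0,0,0,-0.26,1],[0.71,-0.34,0,0,0,-0.3,1],[0.71,-0.34,0,0,0,-0.3,1]]'|grep pos
python3 -m crank '[[0.1,-0.03,0,0,0,-0.04,1],[0.3,-0.09,0,0,0,-0.12,1],[0.5,-0.16,0,0,0,-0.2,1],[0.65,-0.2,0,0,0,-0.26,1],[0.75,-0.235,0,0,0,-0.3,1],[0.75,-0.235,0,0,0,-0.3,1]]'|grep pos
python3 -m crank '[[0.1,-0.02,0,0,0,-0.04,1],[0.3,-0.05,0,0,0,-0.12,1],[0.5,-0.08,0,0,0,-0.2,1],[0.65,-0.1,0,0,0,-0.26,1],[0.77,-0.12,0,0,0,-0.3,1],[0.77,-0.12,0,0,0,-0.3,1],[0.77,-0.12,0,0,0,-0.3,1]]'|grep pos
python3 -c "
from h import *
plan((562,-10,49.5,1.451))"
```

```text
tool_pos: [535.1, -239.0, 169.2]
tool_pos: [548.5, -122.6, 169.8]
tool_pos: [561.4, -9.7, 169.7]
[-0.001, 0.004, 0.801] [-0.001, 0.001, 0.009] rows>=3
-- [562.0, -10.0, 49.5, 1.451]
```

```bash
python3 -m crank '[[0,0,0.15,0,0,0,1],[0,0,0.3,0,0,0,1],[0,0,0.45,0,0,0,1],[0,0,0.6,0,0,0,1],[0,0,0.7,0,0,0,1],[0,0,0.76,0,0,0,1],[0,0,0.76,0,0,0,1],[0,0,0.76,0,0,0,1]]'|grep -E 'pos|contact'
python3 -c "
from h import *
plan((562,-10,49.5,1.451))"
```

```text
tool_pos: [561.4, -10.9, 56.0]
contact_force: [-0.8, -0.2, -1.3]
[0.007, 0.003, 0.043] [-0.001, 0.001, 0.005] rows>=1
-- [562.0, -10.0, 49.5, 1.451]
```

Then check carton, tray and jars after retreating clear of the cameras' view.

```bash
python3 -m crank '[[0.005,0,0.015,0,0,0,1],[0.005,0,0.03,0,0,0,1],[0.005,0,0.043,0,0,0,1],[0.005,0,0.043,0,0,0,1]]'|grep -E 'pos|contact'
python3 -m crank '[[0,0,0,0,0,0,-0.2],[0,0,0,0,0,0,-0.3],[0,0,0,0,0,0,-0.4],[0,0,0,0,0,0,-0.5],[0,0,0,0,0,0,-0.5],[0,0,0,0,0,0,-0.5]]'|grep -E 'pos|contact|gap'
python3 -m crank '[[0,0,-0.2,0,0,0,-0.5],[0,0,-0.4,0,0,0,-0.5],[0,0,-0.65,0,0,0,-0.5],[0,0,-0.85,0,0,0,-0.5],[0,0,-0.95,0,0,0,-1],[0,0,-0.95,0,0,0,-1]]'|grep -E 'pos|contact|gap'
python3 -m crank '[[-0.95,-0.2,-0.9,0,0,0,-1],[-0.95,-0.2,-0.9,0,0,0,-1],[-0.95,-0.2,-0.9,0,0,0,-1],[-0.95,-0.2,-0.9,0,0,0,-1],[-0.95,-0.2,-0.9,0,0,0,-1],[-0.95,-0.2,-0.9,0,0,0,-1],[-0.95,-0.2,-0.9,0,0,0,-1]]'|grep -E 'pos|contact'
python3 - <<'E'
from h import *
sc=grab("scene"); si=grab("side"); w=grab("wrist","wf")
for n,c in (("sc",sc),("si",si),("w",w)):
    for ce,m,a in blobs(reds(c),40):
        g=ray(c,ce,73)[:2]
        if 500<g[0]<700 and -80<g[1]<130: print(n,np.round(fit([c],[hullm(m)],LID,g,8,False)[0],1))
for c in(sc,si):
    m=hullm(fillbig(near(rng(c,(15,80,40),(38,255,255)),proj(c,[[617,285,30]])[0],32))); print("box",fit([c],[m],[box(-45,45,-25,25,14,50)],(616.5,285.5,.118),3)[0])
x=sc["pixels"][90:384,140:460]
cv2.imwrite("pics/fin.png",np.hstack([cv2.resize(x,(400,368)),cv2.resize(w["pixels"],(400,368))]))
E
```

```text
tool_pos: [561.6, -9.3, 49.7]
contact_force: [-0.3, -0.2, -1.6]
tool_pos: [561.5, -9.1, 49.6]
contact_force: [0.1, 0.3, -0.4]
finger_gap: 64.0
tool_pos: [563.6, -8.6, 196.1]
contact_force: [0.6, -0.5, -0.3]
finger_gap: 84.5
tool_pos: [515.1, -148.9, 327.2]
contact_force: [0.1, 2.2, 0.4]
sc [560.4  -9.6]
sc [642.9 -18.9]
sc [572.   74.4]
sc [651.6  63.8]
si [643.6 -19. ]
si [652.   63.8]
si [562.7 -11.1]
si [575.   73.3]
w [573.1  77. ]
w [652.4  66.3]
w [560.9  -7.6]
w [643.3 -16. ]
box [6.13271296e+02 2.83633184e+02 1.19027999e-01]
box [6.23406248e+02 2.81954191e+02 1.08936994e-01]
```

View pics/fin.png

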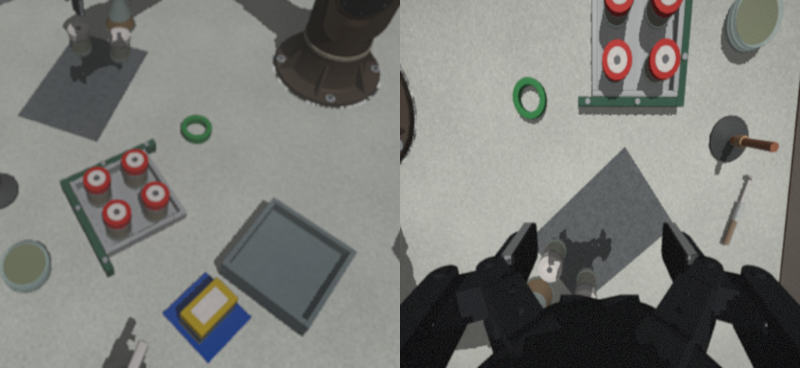

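```bash
python3 -c "
from bench import r
print(r.close_job())"
```

```text
the job is handed in; nothing more can be done
None
```

The job is handed in: the final pictures show the carton in the middle of the blue pad, the top tray flush in the fence corner, and all four red-lidded jars standing upright in it, with the white-lidded jars and lower trays where they were.

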